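Lock out the training board

ROBOT

A 6-joint arm with a two-finger parallel gripper is mounted at the origin on the work surface. World frame = base frame: x ahead of the robot, y to its left, z up, the work surface at z = 0. Lengths are in m, angles in rad, forces in N, time in s.
With the tool pointing down it reaches from about 0.275 to 0.775 m from the base axis. Payload 14.6 kg.
Tool frame: the origin (TCP) lies midway between the tips of the shut fingers; the grasp point (between the pads) lies 19 mm behind it; z points along the fingers, y is the line along which they close (so a half turn about z gives the same grasp; the last joint's range is limited). The gripper opens to 85 mm and grips with 20 to 120 N. Pads are 22 mm wide; open, the fingers measure 114 mm over their backs; the gripper's body (76 mm by 85 mm) begins 54 mm behind the grasp point. The pads swing forward as they close: fully open they stand 13 mm farther back than shut.
Start: joints at [-1.495, 0.263, -0.048, 1.259, 0, 1.415], TCP at [0.12, -0.511, 0.231] pointing down, gripper open.
Joint ranges: [-2.65, 2.65], [-0.89, 1.7], [-1.18, 1.37], [-2.13, 2.11], [-1.35, 1.29], [-3.14, 3.14]. Speed limits (rad/s): [1.89, 1.89, 2.57, 2.79, 3.14, 3.14].

INTERFACE

Orientations are given as a rotation vector (axis times angle).
In Python, from workcell import state, read_camera, job_done, search_frame gives the robot as it stands. The module is installed in compiled form; this text tells all that it offers.
- The arm moves only by the tool apply_moves, never from a script. Its argument "rows" is a list of rows, each an object of numbers: "tx", "ty", "tz": the shift along the tool's x, y, z normalised to -1 to 1, where 1 is 0.4 m; "ax", "ay", "az": the turn, a rotation vector about the tool's x, y, z normalised to -1 to 1, where 1 is pi/2 rad. In form: [{"tx": .., "ty": .., "tz": .., "ax": .., "ay": .., "az": ..}, ...]. A call has 1 to 12 rows; each row is the pose to reach, as a shift and turn from the pose commanded when the call began, along the tool's axes at that moment; what a row does not reach only later rows make up. A row lasts 1/10 s, in which the tool goes at most 50 mm and 8.59 degrees, less where a joint would pass 70% of its speed; a pose out of reach is approached as far as the arm can. A call with a number of a shift or a turn outside -1 to 1 is refused whole. A call with a gripper value outside its range is refused whole. "claw" is the opening, from -1 (shut) to 1 (fully open), set as the call begins (left out, the last holds). The fingers move at their own pace and stop on an object; "squeeze" is the grip in N (left out, the last holds). Time passes only in rows, so rows that repeat a pose let the fingers close. It gives the time, the measured TCP pose, the force, the opening and the grip force at its end, in the units of the state.
- state(): the state, without advancing time (a new reading comes with each control period).
- read_camera(name): name is "scene" or "top" or "wrist"; returns a dict with "color" (420x560x3 uint8, red, green, blue), "range_z" (420x560 float32, m along the optical axis (not along the pixel's ray), 0 where there is no reading), "fx", "fy", "cx", "cy" (pixels), "k1" (the pictures are not rectified: a ray, as slopes to the right and down, at radius r is drawn at 1 + k1 r^2 times it, then the intrinsics apply), "position" and "rotation" of the camera in the world. Camera axes: x right, y up, looking along -z (the intrinsics and any distortion apply to the point x, -y, -z); pixel columns grow to the right and rows downward; lengths in m; the calibration is good to about 2 mm. A picture is of the moment at which its call begins.
- job_done(): hands the job in; it is judged then, once.
Trained networks look in a picture, given as the dict that the camera call returned (one of the last four; its "shot" number tells which), for a name from the list of things; names that differ only in an ending like _2 or _b are one class to them, and where a whole thing is asked for, a point or a joint stands for the part that bears it (a point fixed in the world has none). Each returns a list of dicts, best first, with "p" (0 to 1); they miss things now and then, are a little off and sometimes report something else, mostly with a low value. They report only what shows in the picture. A call takes as long as a camera call. They do not tell look-alikes from the thing itself.
- search_frame(picture, query): "location" ([x, y, z] in m, in world coordinates, good to about 4 mm: the middle of the surface that is visible of it).
The state is a dict: "time": time; "joints": joint angles; "qd": joint speeds; "effort": joint torques, N m; "position": TCP position; "tool_rot": TCP orientation; "force": force on the tool from outside, world axes, zero at the start; "ft_torque": the same for the moment, N m; "gripper_width": finger opening in m; "grasp_force": force on a finger pad.
Only numpy, scipy, OpenCV 4.12 (cv2) and the standard library are available. Lean on these libraries where they do the work, as an engineer would, in place of code of your own. Each camera call takes 0.05 s, during which the arm holds its last target. There are 200 camera calls.

TASK

Lock out the practice switches on the white board: click the black collar of each of the four switches round to its marked stop, and push every lock pin lying there (there may be fewer pins than switches; any switch will do, one pin each) fully home through the bracket and the collar's ear. Then press the try button all the way down to prove the board dead, and let it come up. Do not disturb the screwdriver or the tape roll.

Things in the scene. Friction and masses are not known exactly. Their poses are not given: they have to be found in the camera images.
- switch1: fixed rotary switch, one of four alike. Origin: centre of underside, on the board; z up. Grey housing 76 x 76 x 30 high, fixed grey barrel diameter 40 on it, top z = 90, black collar round it. On its -y side a fixed bracket: two upright steel plates across x, 28 wide, 6 thick, 76 high, the pair spanning x = -37 to -6 at y = -64 to -92, a 16 hole in each on the eye's line
- collar1 (a joint): angle of switch 1's collar, rad: ring of outer diameter 58, z = 40 to 76, grip above z = 50 at any yaw; an arm below that bears an upright steel ear with a 16 hole, 64 to 92 from the axis, top z = 76. 0 = marked stop (white line) and hard end: ear points to switch -y, beside the bracket. Grows anticlockwise from above, to 1.745. Click detents every 0.349 (20 deg), 0.12 N m
- eye1 (a point): point in switch 1 at (0, -78, 60) mm, axes as the switch; its x axis is the line of the bracket holes. At the stop the hole of the collar's ear (6 thick) is centred here. The pin goes in along +x: two plates, then ear
- switch2: fixed rotary switch, one of four alike. Origin: centre of underside, on the board; z up. Grey housing 76 x 76 x 30 high, fixed grey barrel diameter 40 on it, top z = 90, black collar round it. On its -y side a fixed bracket: two upright steel plates across x, 28 wide, 6 thick, 76 high, the pair spanning x = -37 to -6 at y = -64 to -92, a 16 hole in each on the eye's line
- collar2 (a joint): angle of switch 2's collar, rad: ring of outer diameter 58, z = 40 to 76, grip above z = 50 at any yaw; an arm below that bears an upright steel ear with a 16 hole, 64 to 92 from the axis, top z = 76. 0 = marked stop (white line) and hard end: ear points to switch -y, beside the bracket. Grows anticlockwise from above, to 1.745. Click detents every 0.349 (20 deg), 0.12 N m
- eye2 (a point): point in switch 2 at (0, -78, 60) mm, axes as the switch; its x axis is the line of the bracket holes. At the stop the hole of the collar's ear (6 thick) is centred here. The pin goes in along +x: two plates, then ear
- switch3: fixed rotary switch, one of four alike. Origin: centre of underside, on the board; z up. Grey housing 76 x 76 x 30 high, fixed grey barrel diameter 40 on it, top z = 90, black collar round it. On its -y side a fixed bracket: two upright steel plates across x, 28 wide, 6 thick, 76 high, the pair spanning x = -37 to -6 at y = -64 to -92, a 16 hole in each on the eye's line
- collar3 (a joint): angle of switch 3's collar, rad: ring of outer diameter 58, z = 40 to 76, grip above z = 50 at any yaw; an arm below that bears an upright steel ear with a 16 hole, 64 to 92 from the axis, top z = 76. 0 = marked stop (white line) and hard end: ear points to switch -y, beside the bracket. Grows anticlockwise from above, to 1.745. Click detents every 0.349 (20 deg), 0.12 N m
- eye3 (a point): point in switch 3 at (0, -78, 60) mm, axes as the switch; its x axis is the line of the bracket holes. At the stop the hole of the collar's ear (6 thick) is centred here. The pin goes in along +x: two plates, then ear
- switch4: fixed rotary switch, one of four alike. Origin: centre of underside, on the board; z up. Grey housing 76 x 76 x 30 high, fixed grey barrel diameter 40 on it, top z = 90, black collar round it. On its -y side a fixed bracket: two upright steel plates across x, 28 wide, 6 thick, 76 high, the pair spanning x = -37 to -6 at y = -64 to -92, a 16 hole in each on the eye's line
- collar4 (a joint): angle of switch 4's collar, rad: ring of outer diameter 58, z = 40 to 76, grip above z = 50 at any yaw; an arm below that bears an upright steel ear with a 16 hole, 64 to 92 from the axis, top z = 76. 0 = marked stop (white line) and hard end: ear points to switch -y, beside the bracket. Grows anticlockwise from above, to 1.745. Click detents every 0.349 (20 deg), 0.12 N m
- eye4 (a point): point in switch 4 at (0, -78, 60) mm, axes as the switch; its x axis is the line of the bracket holes. At the stop the hole of the collar's ear (6 thick) is centred here. The pin goes in along +x: two plates, then ear
- pin1: loose lock pin, one of up to four alike, 60 g: black grip 50 long x 24 x 24, aluminium rod diameter 10, 70 long, out of its front, last 8 tapered. Origin on the axis at the grip's centre; x along the rod, tip at x = 95. Starts lying flat on the board. Home: grip against the bracket, origin at x = -62 of the eye; loose in the holes, it sags or leans up to 10 degrees when released
- pin2: loose lock pin, one of up to four alike, 60 g: black grip 50 long x 24 x 24, aluminium rod diameter 10, 70 long, out of its front, last 8 tapered. Origin on the axis at the grip's centre; x along the rod, tip at x = 95. Starts lying flat on the board. Home: grip against the bracket, origin at x = -62 of the eye; loose in the holes, it sags or leans up to 10 degrees when released
- pin3: loose lock pin, one of up to four alike, 60 g: black grip 50 long x 24 x 24, aluminium rod diameter 10, 70 long, out of its front, last 8 tapered. Origin on the axis at the grip's centre; x along the rod, tip at x = 95. Starts lying flat on the board. Home: grip against the bracket, origin at x = -62 of the eye; loose in the holes, it sags or leans up to 10 degrees when released
- pin4: loose lock pin, one of up to four alike, 60 g: black grip 50 long x 24 x 24, aluminium rod diameter 10, 70 long, out of its front, last 8 tapered. Origin on the axis at the grip's centre; x along the rod, tip at x = 95. Starts lying flat on the board. Home: grip against the bracket, origin at x = -62 of the eye; loose in the holes, it sags or leans up to 10 degrees when released
- try_button_top (a point): centre of the top face of the round grey try button (diameter 38) on a grey box, 69 mm over the board when up; pressed straight down
- try_button (a joint): travel of the try button, m: 0 up, 0.008 fully down; it springs back; about 4 N when fully down
- board: the fixed white board, 420 x 1000 x 12 mm, lying on the table; origin at the centre of its underside, x and y along its sides. Switches, pins, try button box, a screwdriver, a tape roll and a fixed open grey box 100 x 70 x 45 stand on it
- screwdriver: bystander: loose screwdriver lying on the board, about 200 long; leave it
- tape_roll: bystander: black roll of tape, diameter 90, 19 high, lying flat on the board; leave it
Mind the look-alikes: they are no part of the job. What is shaped like the pin1 but orange, turquoise or yellow is not meant.

How it is judged:
On the way, in this order (a step that is already met when the one before it is completed fails the run):
1. all four collars at their stops and every pin home in a switch (value of joint each of collar1, collar2, collar3, collar4 below 0.06 rad and ((x of pin1 in the frame of eye1 between -0.075 and -0.048 m and y of pin1 in the frame of eye1 between -0.016 and 0.016 m and z of pin1 in the frame of eye1 between -0.022 and 0.018 m and angle between the x axis of pin1 and the x axis of switch1, either way round below 0.28 rad) or (x of pin1 in the frame of eye2 between -0.075 and -0.048 m and y of pin1 in the frame of eye2 between -0.016 and 0.016 m and z of pin1 in the frame of eye2 between -0.022 and 0.018 m and angle between the x axis of pin1 and the x axis of switch2, either way round below 0.28 rad) or (x of pin1 in the frame of eye3 between -0.075 and -0.048 m and y of pin1 in the frame of eye3 between -0.016 and 0.016 m and z of pin1 in the frame of eye3 between -0.022 and 0.018 m and angle between the x axis of pin1 and the x axis of switch3, either way round below 0.28 rad) or (x of pin1 in the frame of eye4 between -0.075 and -0.048 m and y of pin1 in the frame of eye4 between -0.016 and 0.016 m and z of pin1 in the frame of eye4 between -0.022 and 0.018 m and angle between the x axis of pin1 and the x axis of switch4, either way round below 0.28 rad)) and ((x of pin2 in the frame of eye1 between -0.075 and -0.048 m and y of pin2 in the frame of eye1 between -0.016 and 0.016 m and z of pin2 in the frame of eye1 between -0.022 and 0.018 m and angle between the x axis of pin2 and the x axis of switch1, either way round below 0.28 rad) or (x of pin2 in the frame of eye2 between -0.075 and -0.048 m and y of pin2 in the frame of eye2 between -0.016 and 0.016 m and z of pin2 in the frame of eye2 between -0.022 and 0.018 m and angle between the x axis of pin2 and the x axis of switch2, either way round below 0.28 rad) or (x of pin2 in the frame of eye3 between -0.075 and -0.048 m and y of pin2 in the frame of eye3 between -0.016 and 0.016 m and z of pin2 in the frame of eye3 between -0.022 and 0.018 m and angle between the x axis of pin2 and the x axis of switch3, either way round below 0.28 rad) or (x of pin2 in the frame of eye4 between -0.075 and -0.048 m and y of pin2 in the frame of eye4 between -0.016 and 0.016 m and z of pin2 in the frame of eye4 between -0.022 and 0.018 m and angle between the x axis of pin2 and the x axis of switch4, either way round below 0.28 rad)) and ((x of pin3 in the frame of eye1 between -0.075 and -0.048 m and y of pin3 in the frame of eye1 between -0.016 and 0.016 m and z of pin3 in the frame of eye1 between -0.022 and 0.018 m and angle between the x axis of pin3 and the x axis of switch1, either way round below 0.28 rad) or (x of pin3 in the frame of eye2 between -0.075 and -0.048 m and y of pin3 in the frame of eye2 between -0.016 and 0.016 m and z of pin3 in the frame of eye2 between -0.022 and 0.018 m and angle between the x axis of pin3 and the x axis of switch2, either way round below 0.28 rad) or (x of pin3 in the frame of eye3 between -0.075 and -0.048 m and y of pin3 in the frame of eye3 between -0.016 and 0.016 m and z of pin3 in the frame of eye3 between -0.022 and 0.018 m and angle between the x axis of pin3 and the x axis of switch3, either way round below 0.28 rad) or (x of pin3 in the frame of eye4 between -0.075 and -0.048 m and y of pin3 in the frame of eye4 between -0.016 and 0.016 m and z of pin3 in the frame of eye4 between -0.022 and 0.018 m and angle between the x axis of pin3 and the x axis of switch4, either way round below 0.28 rad)) and ((x of pin4 in the frame of eye1 between -0.075 and -0.048 m and y of pin4 in the frame of eye1 between -0.016 and 0.016 m and z of pin4 in the frame of eye1 between -0.022 and 0.018 m and angle between the x axis of pin4 and the x axis of switch1, either way round below 0.28 rad) or (x of pin4 in the frame of eye2 between -0.075 and -0.048 m and y of pin4 in the frame of eye2 between -0.016 and 0.016 m and z of pin4 in the frame of eye2 between -0.022 and 0.018 m and angle between the x axis of pin4 and the x axis of switch2, either way round below 0.28 rad) or (x of pin4 in the frame of eye3 between -0.075 and -0.048 m and y of pin4 in the frame of eye3 between -0.016 and 0.016 m and z of pin4 in the frame of eye3 between -0.022 and 0.018 m and angle between the x axis of pin4 and the x axis of switch3, either way round below 0.28 rad) or (x of pin4 in the frame of eye4 between -0.075 and -0.048 m and y of pin4 in the frame of eye4 between -0.016 and 0.016 m and z of pin4 in the frame of eye4 between -0.022 and 0.018 m and angle between the x axis of pin4 and the x axis of switch4, either way round below 0.28 rad))), for 0.2 s.
2. then the try button is pressed fully down (value of joint try_button above 0.006 m), for 0.05 s.
At the end, for the whole second after the job is handed in: Every collar within 0.06 rad of its stop; every pin at rest through a switch: origin 48 to 75 mm before the eye along the switch's x, within 16 mm sideways, +18/-22 mm in height, axis within 0.28 rad; try button, pressed over 6 mm after that, up again (all of step 1 and value of joint try_button below 0.003 m and linear speed of each of pin1, pin2, pin3, pin4 below 0.03 m/s); the robot touches nothing.
It fails at once if the screwdriver is moved by more than 50 mm (distance of screwdriver from where it was at the start of the episode above 0.05 m).
It fails at once if the tape roll is moved by more than 50 mm (distance of tape_roll from where it was at the start of the episode above 0.05 m).
Of pin1, pin2, pin3, pin4 only 3 to 4 are there at a start; the rules pass over those that are not, and their reading is None.
At some moment in a run one of pin1, pin2, pin3, pin4 may be knocked a few centimetres aside while the robot is not near it.
Once in a run the grip may slacken for a moment while it holds something.
It also fails if it takes over 210 s, if anything falls off the work surface, if the arm or the gripper's body presses on something with over 40 N, if the wrist force passes 120 N, or if a joint passes its speed limit or range.

## Working session

There is one attempt and no reset: what is moved stays moved. The work goes in short steps, Python scripts to look and compute and a tool call to move; the robot and the scene stay as the last step left them, time stands still between calls to the robot, and variables do not carry over. Pictures are saved under pics/ and viewed, at most 14 in all, crops included, and the job is handed in when it is done.

Besides the shell and the picture viewer there is one more tool, called as name(argument=value, ...) on one line, values as JSON. apply_moves: Moves the arm, as the interface text tells. Its arguments: {"type":"object","properties":{"rows":{"type":"array"},"claw":{"type":"number"},"squeeze":{"type":"number"}},"required":["rows"]}

```bash
mkdir -p pics; cat > h.py <<'E'
import numpy as np, cv2
from workcell import state, read_camera, job_done, search_frame
from scipy.spatial.transform import Rotation as R
def pts(c):
    h,w=c["range_z"].shape
    u,v=np.meshgrid(np.arange(w),np.arange(h))
    xd=(u-c["cx"])/c["fx"]; yd=(v-c["cy"])/c["fy"]
    x,y=xd.copy(),yd.copy()
    for _ in range(8):
        s=1+c["k1"]*(x*x+y*y); x,y=xd/s,yd/s
    z=c["range_z"]; P=np.stack([x*z,-y*z,-z],-1)
    rot=np.array(c["rotation"]); rot=rot if rot.shape==(3,3) else R.from_rotvec(rot).as_matrix()
    W=P@rot.T+np.array(c["position"]); W[z==0]=np.nan
    return W
def save(n,im): cv2.imwrite(f"pics/{n}.png",im[...,::-1])
E
python3 - <<'E'
from h import *
print(state())
for n in ["top","scene"]:
    c=read_camera(n); save(n+"0",cv2.resize(c["color"],(800,600))); np.save(n+"0.npy",pts(c)); np.save(n+"0c.npy",c["color"])
    print(n,c["position"],c["rotation"],c["fx"],c["k1"])
    for q in ["pin1","switch1","eye1","collar1","try_button_top","screwdriver","tape_roll"]:
        print(q,[(round(d["p"],2),np.round(d["location"],3).tolist()) for d in search_frame(c,q)][:9])
E
```

```text
{'time': 0.0, 'joints': array([-1.49527260e+00,  2.63545529e-01, -4.89795963e-02,  1.25939403e+00,
        2.96926312e-05,  1.41549058e+00]), 'qd': array([-0.00037975,  0.00111779, -0.00115204, -0.00075398,  0.0002653 ,
        0.0019678 ]), 'effort': array([-3.78460827e-03, -6.37618303e+01,  3.84567046e+01,  1.38318891e-02,
       -4.85737673e-04, -4.72620718e-05]), 'position': array([ 0.12009033, -0.51078231,  0.23079773]), 'tool_rot': array([-3.11957868e+00, -3.61652563e-01, -1.16901077e-04]), 'force': array([ 0.82294086, -0.4459305 , -0.1119322 ]), 'ft_torque': array([ 0.02868998, -0.01353693,  0.00828733]), 'grasp_force': 0.0, 'gripper_width': 0.08522469588732413}
top [ 0.37959041 -0.01540354  1.23700293] [ 0.06559979 -0.06677964 -1.58853908] 450.82835502630974 -0.10450311701759367
pin1 [(0.76, [0.429, -0.168, 0.039]), (0.74, [0.267, -0.384, 0.026]), (0.73, [0.278, 0.257, 0.022]), (0.7, [0.423, 0.085, 0.036]), (0.61, [0.432, -0.053, 0.038]), (0.38, [0.717, 0.28, 0.029])]
switch1 [(0.93, [0.607, -0.134, 0.06]), (0.92, [0.57, -0.346, 0.062]), (0.76, [0.567, 0.113, 0.059])]
eye1 [(
[... 838 characters left out ...]
.96, [0.565, 0.342, 0.06]), (0.96, [0.584, -0.362, 0.065]), (0.68, [0.583, 0.107, 0.059]), (0.43, [0.718, 0.273, 0.028])]
eye1 [(0.73, [0.561, 0.351, 0.063]), (0.63, [0.58, 0.111, 0.06]), (0.61, [0.59, -0.361, 0.061]), (0.6, [0.617, -0.142, 0.06])]
collar1 [(0.88, [0.642, -0.134, 0.077]), (0.61, [0.61, -0.355, 0.092]), (0.59, [0.575, 0.367, 0.075]), (0.56, [0.606, 0.11, 0.078]), (0.5, [0.587, -0.358, 0.059]), (0.28, [0.431, -0.055, 0.037]), (0.19, [0.719, 0.02, 0.079])]
try_button_top [(0.52, [0.721, 0.018, 0.079]), (0.18, [0.608, 0.113, 0.077])]
screwdriver [(0.77, [0.39, 0.342, 0.028]), (0.4, [0.641, -0.135, 0.077])]
tape_roll [(0.69, [0.718, 0.279, 0.029]), (0.19, [0.585, -0.364, 0.061])]
```

View pics/top0.png

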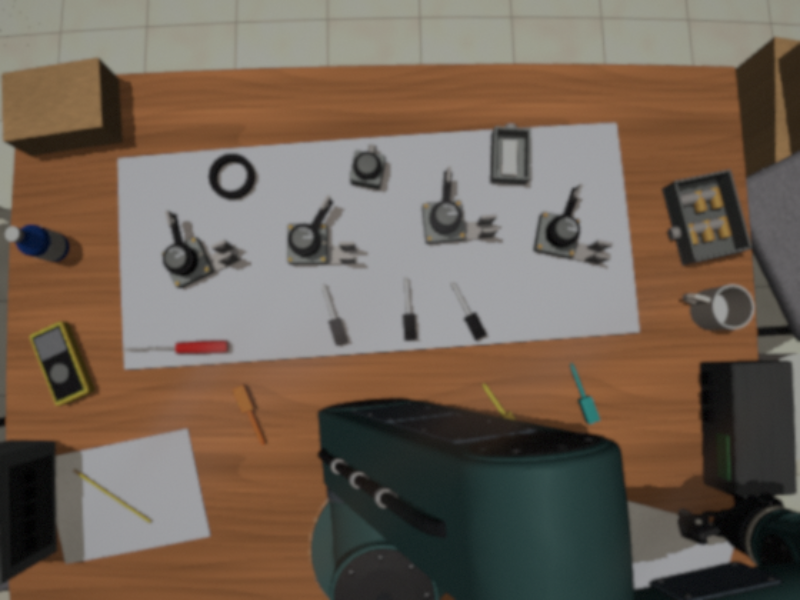

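View pics/scene0.png

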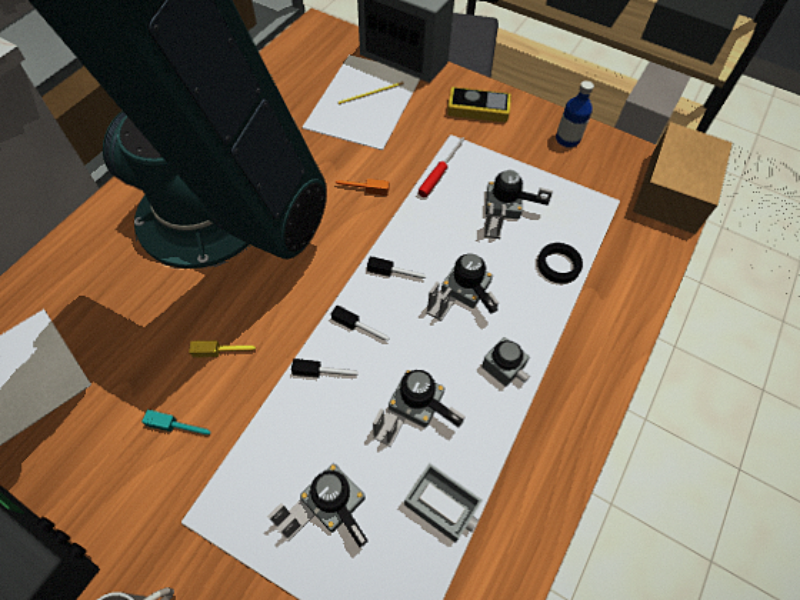

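The top view shows four switches (scene view about (510,185), (470,265), (418,388), (330,490)) with ears towards +x. Their brackets are on the robot's right. The pin-shaped things are black at top-view (337,330), (410,322) and (475,325), plus orange (252,410), turquoise (588,405) and yellow (498,400). Only the three black ones on the board fit the description. The try button is at (368,165), the tape at (232,176) and the screwdriver at (200,347).

```bash
python3 - <<'E'
from h import *
T=np.load("top0.npy");S=np.load("scene0.npy")
c=np.load("top0c.npy"); save("pins_crop",cv2.resize(c[185:255,210:350],(800,400)))
for nm,W in (("top",T),("scene",S)):
    P=W.reshape(-1,3)
    b=P[(abs(P[:,0]-.5)<.03)&(abs(P[:,1]+.0)<.3)&(P[:,2]<.03)]; print(nm,"board z",np.median(b[:,2]))
    for x,y in [(.607,.113),(.65,-.13),(.61,-.35),(.565,.365)]:
        d=P-[x,y,0]; r=np.hypot(d[:,0],d[:,1])
        q=P[(r<.045)&(P[:,2]>.096)&(P[:,2]<.115)]
        (cx,cy),rad=cv2.minEnclosingCircle(q[:,:2].astype(np.float32)*1000)
        c0=np.array([cx,cy])/1000
        d=P[:,:2]-c0; r=np.linalg.norm(d,axis=1)
        e=P[(r>.05)&(r<.11)&(P[:,2]>.06)&(P[:,2]<.1)]
        br=e[(e[:,1]<c0[1]-.03)&(e[:,0]<c0[0]+.03)]; ear=e[(e[:,0]>c0[0]+.03)]
        m=br[:,:2].mean(0)-c0; a=np.arctan2(m[1],m[0])-np.arctan2(-78,-21.5)
        m2=ear[:,:2].mean(0)-c0
        print(np.round(c0,4),"med",np.round(np.median(q,0),4),round(rad,1),len(q),"br",len(br),np.round(np.linalg.norm(m),4),"yaw",round(np.degrees(a),1),"ear dir",round(np.degrees(np.arctan2(m2[1],m2[0])),1),len(ear))
c=read_camera("wrist"); save("w0",c["color"]); s=state()
print(R.from_rotvec(s["tool_rot"]).as_matrix().round(3),np.array(c["position"])-s["position"],c["rotation"],c["fx"])
E
```

```text
top board z 0.012194993432604218
[0.5826 0.1345] med [0.5844 0.1316 0.1028] 19.8 156 br 84 0.0811 yaw -0.9 ear dir -31.2 76
[ 0.6213 -0.1222] med [ 0.6216 -0.1226  0.1021] 20.1 164 br 99 0.0808 yaw 3.5 ear dir -5.4 65
[ 0.5916 -0.3401] med [ 0.5917 -0.3388  0.102 ] 19.9 166 br 102 0.0796 yaw -13.8 ear dir -21.4 84
[0.552  0.3654] med [0.5514 0.3645 0.1021] 19.5 179 br 107 0.0804 yaw 23.2 ear dir 8.9 93
scene board z 0.01129889803041706
[0.5842 0.1342] med [0.5849 0.1314 0.1009] 20.1 130 br 108 0.0817 yaw -1.4 ear dir -31.0 86
[ 0.6206 -0.1233] med [ 0.6218 -0.1246  0.1013] 20.5 191 br 118 0.0821 yaw 4.5 ear dir -6.6 99
[ 0.59   -0.3392] med [ 0.5907 -0.3398  0.1021] 20.2 279 br 165 0.0814 yaw -11.3 ear dir -22.9 94
[0.5506 0.3661] med [0.5504 0.3651 0.1012] 19.5 104 br 64 0.0833 yaw 24.0 ear dir 6.4 86
[[ 0.973  0.229 -0.   ]
 [ 0.229 -0.973  0.   ]
 [-0.    -0.    -1.   ]] [0.08116432 0.01991134 0.14142847] [-0.27610907  0.21855631 -1.32720228] 345.5640420400955
```

View pics/pins_crop.png

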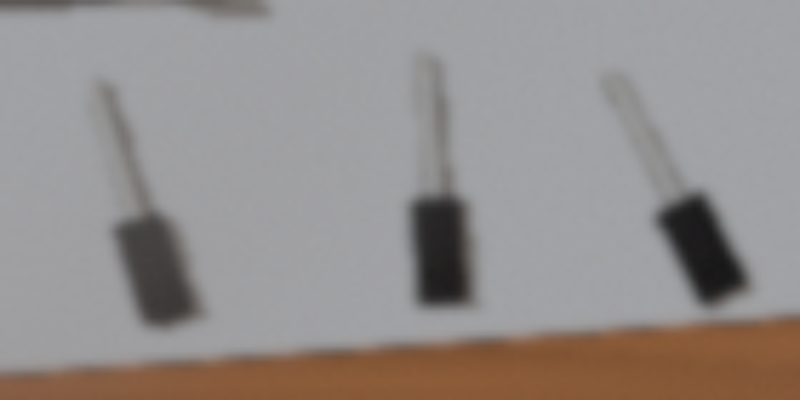

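View pics/w0.png

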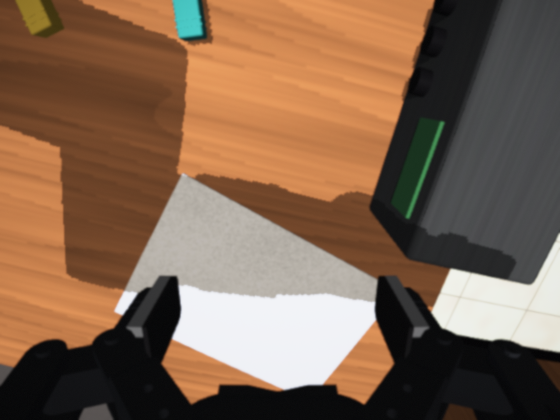

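Three black pins on the board match the description: grips at crop (155,270), (442,250) and (705,250). I'm starting with the rightmost switch.

```bash
cat >> h.py <<'E'
def go(x,y,z,yaw):
    """numbers of a move to TCP x,y,z, tool down, tool x axis at yaw (deg)"""
    s=state(); M=R.from_rotvec(s["tool_rot"]); a=np.radians(yaw)
    G=R.from_matrix(np.array([[np.cos(a),np.sin(a),0],[np.sin(a),-np.cos(a),0],[0,0,-1]]).T.T)
    t=M.inv().apply(np.array([x,y,z])-s["position"])/.4
    r=(M.inv()*G).as_rotvec()/(np.pi/2)
    print("t",t.round(4),"a",r.round(4),"yaw now",np.degrees(np.arctan2(*M.as_matrix()[[1,0],0])).round(1),"q6",s["joints"][5].round(2),"pos",s["position"].round(4))
E
python3 -c "
from h import *
go(.591,-.3395,.231,75)"
```

```text
t [ 1.2442e+00 -1.4830e-01  6.0000e-04] a [-0.      0.     -0.6864] yaw now 13.2 q6 1.42 pos [ 0.1201 -0.5111  0.2313]
```

apply_moves(rows=[{"tx":1,"ty":-0.148,"az":-0.687},{"tx":1,"ty":-0.148,"az":-0.687},{"tx":1,"ty":-0.148,"az":-0.687},{"tx":1,"ty":-0.148,"az":-0.687},{"tx":1,"ty":-0.148,"az":-0.687},{"tx":1,"ty":-0.148,"az":-0.687},{"tx":1,"ty":-0.148,"az":-0.687},{"tx":1,"ty":-0.148,"az":-0.687},{"tx":1,"ty":-0.148,"az":-0.687},{"tx":1,"ty":-0.148,"az":-0.687}], claw=0.8)

```text
invalid input at $.rows[0]: expected keys tx, ty, tz, ax, ay, az
```

```bash
python3 -c "
from h import *
go(.591,-.3395,.2,75); print(state()['gripper_width'])
c=read_camera('wrist'); save('w1',c['color']); np.save('w1.npy',pts(c))
for q in ['switch1','collar1','eye1']: print(q,[(round(d['p'],2),np.round(d['location'],3).tolist()) for d in search_frame(c,q)])
P=pts(c).reshape(-1,3); r=np.hypot(P[:,0]-.591,P[:,1]+.3395); q=P[(r<.05)&(abs(P[:,2]-.102)<.004)]; print(len(q), np.median(q,0), cv2.minEnclosingCircle(q[:,:2].astype(np.float32)*1000))
"
```

```text
t [ 1.2442 -0.1483  0.0781] a [-0.      0.     -0.6864] yaw now 13.2 q6 1.42 pos [ 0.1201 -0.5111  0.2313]
0.08535597587696603
switch1 []
collar1 []
eye1 []
0 [nan nan nan] ((0.0, 0.0), 0.0)
  return _methods._mean(a, axis=axis, dtype=dtype,
  ret = um.true_divide(
```

View pics/w1.png

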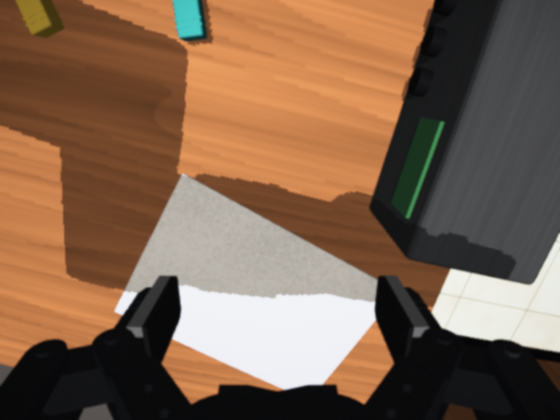

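That call was refused because every row needs all six keys, so this picture is still the start view. I'm sending it again.

apply_moves(rows=[{"tx":1,"ty":-0.148,"tz":0,"ax":0,"ay":0,"az":-0.687},{"tx":1,"ty":-0.148,"tz":0,"ax":0,"ay":0,"az":-0.687},{"tx":1,"ty":-0.148,"tz":0,"ax":0,"ay":0,"az":-0.687},{"tx":1,"ty":-0.148,"tz":0,"ax":0,"ay":0,"az":-0.687},{"tx":1,"ty":-0.148,"tz":0,"ax":0,"ay":0,"az":-0.687},{"tx":1,"ty":-0.148,"tz":0,"ax":0,"ay":0,"az":-0.687},{"tx":1,"ty":-0.148,"tz":0,"ax":0,"ay":0,"az":-0.687},{"tx":1,"ty":-0.148,"tz":0,"ax":0,"ay":0,"az":-0.687},{"tx":1,"ty":-0.148,"tz":0,"ax":0,"ay":0,"az":-0.687},{"tx":1,"ty":-0.148,"tz":0,"ax":0,"ay":0,"az":-0.687}], claw=0.8)

```text
time: 2.05
position: [0.4968, -0.3613, 0.2308]
tool_rot: [-2.489, -1.916, 0.0]
force: [-0.1, 0.3, 0.3]
gripper_width: 0.0769
grasp_force: 0.0
```

```bash
cat >> h.py <<'E'
def barrel(P,x,y):
    P=P.reshape(-1,3); r=np.hypot(P[:,0]-x,P[:,1]-y); q=P[(r<.05)&(abs(P[:,2]-.102)<.005)]
    if len(q)<20: print("none"); return
    print(len(q),np.median(q,0).round(4),cv2.minEnclosingCircle(q[:,:2].astype(np.float32)*1000))
E
python3 -c "
from h import *
go(.591,-.3395,.15,75); print(state()['gripper_width'])
c=read_camera('wrist'); P=pts(c); np.save('w2.npy',P); save('w2',c['color'])
barrel(P,.591,-.3395)
"
```

```text
t [0.1129 0.2138 0.2018] a [-0.0004 -0.0001  0.0018] yaw now 75.2 q6 1.07 pos [ 0.4968 -0.3613  0.2308]
0.07693367625523193
1949 [ 0.5888 -0.3375  0.1008] ((589.16015625, -338.1545715332031), 19.943716049194336)
```

View pics/w2.png

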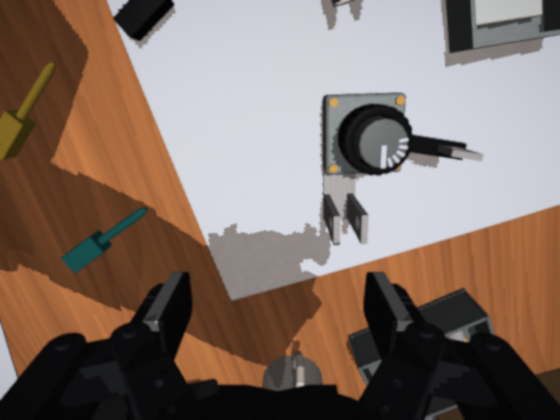

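The wrist view shows the rightmost switch at (375,140), its ear at (455,150), and its bracket plates at (335,220) and (355,220).

apply_moves(rows=[{"tx":0.113,"ty":0.211,"tz":0.1,"ax":0,"ay":0,"az":0},{"tx":0.113,"ty":0.211,"tz":0.15,"ax":0,"ay":0,"az":0},{"tx":0.113,"ty":0.211,"tz":0.2,"ax":0,"ay":0,"az":0},{"tx":0.113,"ty":0.211,"tz":0.3,"ax":0,"ay":0,"az":0},{"tx":0.113,"ty":0.211,"tz":0.4,"ax":0,"ay":0,"az":0},{"tx":0.113,"ty":0.211,"tz":0.427,"ax":0,"ay":0,"az":0},{"tx":0.113,"ty":0.211,"tz":0.427,"ax":0,"ay":0,"az":0}])

```text
time: 2.8
position: [0.5876, -0.3405, 0.06]
tool_rot: [-2.491, -1.91, 0.001]
force: [0.4, -0.1, 0.0]
gripper_width: 0.0768
grasp_force: 0.0
```

apply_moves(rows=[{"tx":0,"ty":0,"tz":0,"ax":0,"ay":0,"az":0},{"tx":0,"ty":0,"tz":0,"ax":0,"ay":0,"az":0},{"tx":0,"ty":0,"tz":0,"ax":0,"ay":0,"az":0},{"tx":0,"ty":0,"tz":0,"ax":0,"ay":0,"az":0},{"tx":0,"ty":0,"tz":0,"ax":0,"ay":0,"az":0}], claw=-1, squeeze=40)

```text
time: 3.3
position: [0.5886, -0.3409, 0.0634]
tool_rot: [2.49, 1.911, -0.002]
force: [-10.1, 0.5, 11.7]
gripper_width: 0.057
grasp_force: 41.6
```

```bash
python3 - <<'E'
from h import *
cv2.setNumThreads(1)
P=np.load("w2.npy").reshape(-1,3); c0=np.array([.590,-.339])
d=P[:,:2]-c0;r=np.linalg.norm(d,axis=1)
h=P[(r<.056)&(abs(P[:,2]-.041)<.004)]
print("housing",len(h),cv2.minAreaRect(h[:,:2].astype(np.float32)*1000))
b=P[(r>.06)&(r<.11)&(d[:,1]<-.04)&(abs(P[:,2]-.087)<.004)]
print("bracket top",len(b),cv2.minAreaRect(b[:,:2].astype(np.float32)*1000)); m=b[:,:2].mean(0)-c0
print(np.linalg.norm(m),np.degrees(np.arctan2(m[1],m[0])-np.arctan2(-78,-21.5)))
print(state()["gripper_width"],state()["position"],state()["force"])
E
```

```text
housing 2297 ((589.5669555664062, -338.1936340332031), (75.93083190917969, 75.86182403564453), 77.3454818725586)
bracket top 427 ((551.7762451171875, -409.7628479003906), (28.146085739135742, 31.03270721435547), 77.33724212646484)
0.07981767054804131 -13.849960972390013
0.05698700172684993 [ 0.5885995 -0.3409241  0.0633943] [-10.07039574   0.46238399  11.65759394]
```

apply_moves(rows=[{"tx":0.006,"ty":0,"tz":-0.01,"ax":0,"ay":0,"az":0},{"tx":0.006,"ty":0,"tz":-0.01,"ax":0,"ay":0,"az":0.944},{"tx":0.006,"ty":0,"tz":-0.01,"ax":0,"ay":0,"az":0.944},{"tx":0.006,"ty":0,"tz":-0.01,"ax":0,"ay":0,"az":0.944},{"tx":0.006,"ty":0,"tz":-0.01,"ax":0,"ay":0,"az":0.944},{"tx":0.006,"ty":0,"tz":-0.01,"ax":0,"ay":0,"az":0.944},{"tx":0.006,"ty":0,"tz":-0.01,"ax":0,"ay":0,"az":0.944},{"tx":0.006,"ty":0,"tz":-0.01,"ax":0,"ay":0,"az":0.944},{"tx":0.006,"ty":0,"tz":-0.01,"ax":0,"ay":0,"az":0.944},{"tx":0.006,"ty":0,"tz":-0.01,"ax":0,"ay":0,"az":0.944},{"tx":0.006,"ty":0,"tz":-0.01,"ax":0,"ay":0,"az":0.944},{"tx":0.006,"ty":0,"tz":-0.01,"ax":0,"ay":0,"az":0.944}])

```text
time: 4.5
position: [0.5904, -0.3395, 0.0642]
tool_rot: [3.127, -0.28, 0.002]
force: [8.3, -14.4, -31.9]
gripper_width: 0.0565
grasp_force: 71.8
```

```bash
python3 -c "
from h import *
s=state(); print(s['ft_torque'],s['force'],s['gripper_width']); go(.590,-.338,.062,-10)"
```

```text
[-1.75404706 -1.96691419  0.00374107] [  8.29690876 -14.39118023 -31.93192191] 0.05653204103802961
t [-0.0016 -0.0035  0.0056] a [ 0.001  -0.0009 -0.0024] yaw now -10.2 q6 2.68 pos [ 0.5904 -0.3395  0.0642]
```

apply_moves(rows=[{"tx":0,"ty":0,"tz":0,"ax":0,"ay":0,"az":0},{"tx":0,"ty":0,"tz":0,"ax":0,"ay":0,"az":0},{"tx":0,"ty":0,"tz":0,"ax":0,"ay":0,"az":0},{"tx":0,"ty":0,"tz":-0.1,"ax":0,"ay":0,"az":0},{"tx":0,"ty":0,"tz":-0.2,"ax":0,"ay":0,"az":0},{"tx":0,"ty":0,"tz":-0.3,"ax":0,"ay":0,"az":0},{"tx":0,"ty":0,"tz":-0.4,"ax":0,"ay":0,"az":0},{"tx":0,"ty":0,"tz":-0.42,"ax":0,"ay":0,"az":0}], claw=0.75)

```text
time: 5.3
position: [0.5908, -0.3383, 0.2383]
tool_rot: [3.126, -0.271, 0.01]
force: [1.1, -0.0, 0.4]
gripper_width: 0.0747
grasp_force: 0.0
```

```bash
cat >> h.py <<'E'
def yawof(P,c0,earonly=False):
    P=P.reshape(-1,3); c0=np.array(c0); d=P[:,:2]-c0;r=np.linalg.norm(d,axis=1)
    h=P[(r<.056)&(abs(P[:,2]-.041)<.004)]
    if len(h)>100: print("housing",len(h),cv2.minAreaRect(h[:,:2].astype(np.float32)*1000))
    b=P[(r>.06)&(r<.11)&(abs(P[:,2]-.087)<.005)]
    return b
def local(Q,c0,yaw):
    a=np.radians(yaw); d=Q[:,:2]-np.array(c0)
    return np.c_[d@[np.cos(a),np.sin(a)],d@[-np.sin(a),np.cos(a)],Q[:,2]-.012]*1000
E
python3 - <<'E'
from h import *
c0=(.5896,-.3382)
for n in ["wrist","top"]:
    c=read_camera(n); save(n+"3",c["color"]); P=pts(c); b=yawof(P,c0)
    L=local(b,c0,-12.65)
    print(n,len(L)); 
    if len(L): print(np.histogram(L[:,0],np.arange(-60,101,10)),"y range",L[:,1].min(),L[:,1].max())
go(.6213,-.1228,.23,92)
E
```

```text
housing 1968 ((590.0570068359375, -338.8039245605469), (76.0289306640625, 75.69664764404297), 77.67757415771484)
wrist 733
(array([  0,   0, 240,   0,  53, 278, 162,   0,   0,   0,   0,   0,   0,
         0,   0,   0]), array([-60, -50, -40, -30, -20, -10,   0,  10,  20,  30,  40,  50,  60,
        70,  80,  90, 100])) y range -92.26643275001602 -64.30649736454671
housing 138 ((597.3172607421875, -312.5082092285156), (24.951759338378906, 73.42820739746094), 68.78359985351562)
top 0
t [-0.0162 -0.5434  0.0104] a [ 2.6000e-03 -6.0000e-04 -1.1322e+00] yaw now -9.9 q6 2.67 pos [ 0.5903 -0.338   0.2345]
```

apply_moves(rows=[{"tx":-0.15,"ty":-0.4,"tz":0,"ax":0,"ay":0,"az":-1},{"tx":-0.15,"ty":-0.4,"tz":0,"ax":0,"ay":0,"az":-1},{"tx":-0.15,"ty":-0.4,"tz":0,"ax":0,"ay":0,"az":-1},{"tx":-0.15,"ty":-0.4,"tz":0,"ax":0,"ay":0,"az":-1},{"tx":-0.15,"ty":-0.4,"tz":0,"ax":0,"ay":0,"az":-1},{"tx":-0.15,"ty":-0.4,"tz":0,"ax":0,"ay":0,"az":-1},{"tx":-0.15,"ty":-0.4,"tz":0,"ax":0,"ay":0,"az":-1},{"tx":-0.15,"ty":-0.4,"tz":0,"ax":0,"ay":0,"az":-1},{"tx":-0.15,"ty":-0.4,"tz":0,"ax":0,"ay":0,"az":-1},{"tx":-0.15,"ty":-0.4,"tz":0,"ax":0,"ay":0,"az":-1},{"tx":-0.15,"ty":-0.4,"tz":0,"ax":0,"ay":0,"az":-1}], claw=0.8)

```text
time: 6.5
position: [0.5576, -0.1695, 0.231]
tool_rot: [-2.398, -2.027, 0.001]
force: [0.9, -0.1, 0.6]
gripper_width: 0.0766
grasp_force: 0.0
```

```bash
cat > look.py <<'E'
import sys
from h import *
x,y=map(float,sys.argv[1:3]); c=read_camera("wrist"); P=pts(c); save(sys.argv[3],c["color"])
barrel(P,x,y); b=yawof(P,(x,y)); d=b[:,:2]-[x,y]
for nm,q in (("br",b[(d[:,1]<-.03)&(d[:,0]<.03)]),("ear",b[d[:,0]>.03])):
    if len(q)>5: m=q.mean(0)[:2]-[x,y]; print(nm,len(q),cv2.minAreaRect(q[:,:2].astype(np.float32)*1000),np.degrees(np.arctan2(m[1],m[0])).round(1))
E
python3 look.py .6213 -.1228 w4; python3 -c "
from h import *
go(.6213,-.1228,.06,92)"
```

```text
1992 [ 0.618  -0.1208  0.1008] ((618.509521484375, -121.57048797607422), 19.774456024169922)
housing 2313 ((618.2877807617188, -121.43034362792969), (75.98558807373047, 76.1976089477539), 4.3197197914123535)
br 452 ((603.4054565429688, -200.9324188232422), (31.234676361083984, 28.249094009399414), 4.817113399505615) -102.8
ear 282 ((696.0716552734375, -129.55313110351562), (6.421294212341309, 28.62289047241211), 84.8814468383789) -5.0
t [0.141  0.1388 0.4275] a [-0.0012 -0.0005 -0.1272] yaw now 80.5 q6 1.3 pos [ 0.5576 -0.1694  0.2311]
```

apply_moves(rows=[{"tx":0.143,"ty":0.131,"tz":0.08,"ax":0,"ay":0,"az":-0.127},{"tx":0.143,"ty":0.131,"tz":0.15,"ax":0,"ay":0,"az":-0.127},{"tx":0.143,"ty":0.131,"tz":0.2,"ax":0,"ay":0,"az":-0.127},{"tx":0.143,"ty":0.131,"tz":0.3,"ax":0,"ay":0,"az":-0.127},{"tx":0.143,"ty":0.131,"tz":0.4,"ax":0,"ay":0,"az":-0.127},{"tx":0.143,"ty":0.131,"tz":0.42,"ax":0,"ay":0,"az":-0.127},{"tx":0.143,"ty":0.131,"tz":0.42,"ax":0,"ay":0,"az":-0.127}])

```text
time: 7.25
position: [0.6186, -0.1221, 0.0635]
tool_rot: [-2.191, -2.248, 0.002]
force: [-0.1, 0.1, 0.5]
gripper_width: 0.077
grasp_force: 0.0
```

apply_moves(rows=[{"tx":0,"ty":0,"tz":0,"ax":0,"ay":0,"az":0},{"tx":0,"ty":0,"tz":0,"ax":0,"ay":0,"az":0},{"tx":0,"ty":0,"tz":0,"ax":0,"ay":0,"az":0},{"tx":0,"ty":0,"tz":0,"ax":0,"ay":0,"az":0}], claw=-1, squeeze=40)

```text
time: 7.65
position: [0.6179, -0.1227, 0.0666]
tool_rot: [-2.192, -2.25, 0.003]
force: [-18.2, 0.2, 10.8]
gripper_width: 0.057
grasp_force: 41.0
```

apply_moves(rows=[{"tx":0,"ty":0,"tz":0,"ax":0,"ay":0,"az":0.95},{"tx":0,"ty":0,"tz":0,"ax":0,"ay":0,"az":0.95},{"tx":0,"ty":0,"tz":0,"ax":0,"ay":0,"az":0.95},{"tx":0,"ty":0,"tz":0,"ax":0,"ay":0,"az":0.95},{"tx":0,"ty":0,"tz":0,"ax":0,"ay":0,"az":0.95},{"tx":0,"ty":0,"tz":0,"ax":0,"ay":0,"az":0.95},{"tx":0,"ty":0,"tz":0,"ax":0,"ay":0,"az":0.95},{"tx":0,"ty":0,"tz":0,"ax":0,"ay":0,"az":0.95},{"tx":0,"ty":0,"tz":0,"ax":0,"ay":0,"az":0.95},{"tx":0,"ty":0,"tz":0,"ax":0,"ay":0,"az":0.95},{"tx":0,"ty":0,"tz":0,"ax":0,"ay":0,"az":0.95}])

```text
time: 8.75
position: [0.6212, -0.1225, 0.0668]
tool_rot: [3.137, 0.158, 0.007]
force: [2.9, 2.8, 0.7]
gripper_width: 0.0573
grasp_force: 50.9
```

apply_moves(rows=[{"tx":0,"ty":0,"tz":0,"ax":0,"ay":0,"az":0},{"tx":0,"ty":0,"tz":0,"ax":0,"ay":0,"az":0},{"tx":0,"ty":0,"tz":0,"ax":0,"ay":0,"az":0},{"tx":0,"ty":0,"tz":-0.1,"ax":0,"ay":0,"az":0},{"tx":0,"ty":0,"tz":-0.2,"ax":0,"ay":0,"az":0},{"tx":0,"ty":0,"tz":-0.3,"ax":0,"ay":0,"az":0},{"tx":0,"ty":0,"tz":-0.4,"ax":0,"ay":0,"az":0},{"tx":0,"ty":0,"tz":-0.42,"ax":0,"ay":0,"az":0}], claw=0.75)

```text
time: 9.55
position: [0.6208, -0.1229, 0.2372]
tool_rot: [3.135, 0.166, 0.009]
force: [0.5, -0.3, 0.1]
gripper_width: 0.0745
grasp_force: 0.0
```

```bash
python3 look.py .6185 -.1215 w5; python3 -c "
from h import *
go(.585,.1335,.23,92)"
```

```text
1625 [ 0.6199 -0.1217  0.1007] ((618.7631225585938, -121.88640594482422), 19.930099487304688)
housing 1969 ((618.9166259765625, -121.81055450439453), (75.96868896484375, 75.89454650878906), 4.695910930633545)
br 750 ((607.9217529296875, -200.8194580078125), (41.38246154785156, 27.804094314575195), 4.7281413078308105) -95.2
t [-0.0212 -0.6469  0.0137] a [ 0.0033 -0.0012 -0.955 ] yaw now 6.0 q6 2.71 pos [ 0.6207 -0.1229  0.2361]
```

apply_moves(rows=[{"tx":-0.18,"ty":-0.52,"tz":0.014,"ax":0,"ay":0,"az":-0.955},{"tx":-0.18,"ty":-0.52,"tz":0.014,"ax":0,"ay":0,"az":-0.955},{"tx":-0.18,"ty":-0.52,"tz":0.014,"ax":0,"ay":0,"az":-0.955},{"tx":-0.18,"ty":-0.52,"tz":0.014,"ax":0,"ay":0,"az":-0.955},{"tx":-0.18,"ty":-0.52,"tz":0.014,"ax":0,"ay":0,"az":-0.955},{"tx":-0.18,"ty":-0.52,"tz":0.014,"ax":0,"ay":0,"az":-0.955},{"tx":-0.18,"ty":-0.52,"tz":0.014,"ax":0,"ay":0,"az":-0.955},{"tx":-0.18,"ty":-0.52,"tz":0.014,"ax":0,"ay":0,"az":-0.955},{"tx":-0.18,"ty":-0.52,"tz":0.014,"ax":0,"ay":0,"az":-0.955},{"tx":-0.18,"ty":-0.52,"tz":0.014,"ax":0,"ay":0,"az":-0.955},{"tx":-0.18,"ty":-0.52,"tz":0.014,"ax":0,"ay":0,"az":-0.955}], claw=0.8)

```text
time: 10.7
position: [0.5257, 0.0768, 0.2258]
tool_rot: [-2.179, -2.262, 0.002]
force: [0.2, 0.7, -0.9]
gripper_width: 0.0768
grasp_force: 0.0
```

```bash
python3 look.py .584 .132 w6; python3 -c "
from h import *
go(.584,.132,.063,92)"
```

```text
2090 [0.5802 0.1381 0.1008] ((580.760986328125, 137.803466796875), 19.945842742919922)
housing 2362 ((580.6506958007812, 137.44662475585938), (75.37023162841797, 75.59107971191406), 89.34007263183594)
br 474 ((558.6913452148438, 59.84239196777344), (28.163782119750977, 31.33946990966797), 89.09517669677734) -109.7
ear 197 ((649.0148315429688, 97.23924255371094), (5.459277153015137, 27.369186401367188), 60.50434494018555) -28.2
t [0.1334 0.1503 0.4072] a [-0.0009  0.     -0.0022] yaw now 91.8 q6 1.53 pos [0.5258 0.0768 0.226 ]
```

apply_moves(rows=[{"tx":0.147,"ty":0.142,"tz":0.08,"ax":0,"ay":0,"az":0},{"tx":0.147,"ty":0.142,"tz":0.15,"ax":0,"ay":0,"az":0},{"tx":0.147,"ty":0.142,"tz":0.2,"ax":0,"ay":0,"az":0},{"tx":0.147,"ty":0.142,"tz":0.3,"ax":0,"ay":0,"az":0},{"tx":0.147,"ty":0.142,"tz":0.4,"ax":0,"ay":0,"az":0},{"tx":0.147,"ty":0.142,"tz":0.405,"ax":0,"ay":0,"az":0},{"tx":0.147,"ty":0.142,"tz":0.405,"ax":0,"ay":0,"az":0}])

```text
time: 11.45
position: [0.5806, 0.1375, 0.0651]
tool_rot: [-2.185, -2.256, 0.002]
force: [-0.1, -0.5, 1.1]
gripper_width: 0.0768
grasp_force: 0.0
```

apply_moves(rows=[{"tx":0,"ty":0,"tz":0,"ax":0,"ay":0,"az":0},{"tx":0,"ty":0,"tz":0,"ax":0,"ay":0,"az":0},{"tx":0,"ty":0,"tz":0,"ax":0,"ay":0,"az":0},{"tx":0,"ty":0,"tz":0,"ax":0,"ay":0,"az":0}], claw=-1, squeeze=40)

```text
time: 11.85
position: [0.5803, 0.1375, 0.0672]
tool_rot: [2.184, 2.258, 0.0]
force: [-11.6, -0.7, 13.3]
gripper_width: 0.0573
grasp_force: 40.3
```

apply_moves(rows=[{"tx":0,"ty":0,"tz":0,"ax":0,"ay":0,"az":0.74},{"tx":0,"ty":0,"tz":0,"ax":0,"ay":0,"az":0.74},{"tx":0,"ty":0,"tz":0,"ax":0,"ay":0,"az":0.74},{"tx":0,"ty":0,"tz":0,"ax":0,"ay":0,"az":0.74},{"tx":0,"ty":0,"tz":0,"ax":0,"ay":0,"az":0.74},{"tx":0,"ty":0,"tz":0,"ax":0,"ay":0,"az":0.74},{"tx":0,"ty":0,"tz":0,"ax":0,"ay":0,"az":0.74},{"tx":0,"ty":0,"tz":0,"ax":0,"ay":0,"az":0.74},{"tx":0,"ty":0,"tz":0,"ax":0,"ay":0,"az":0.74}])

```text
time: 12.75
position: [0.5827, 0.1375, 0.0673]
tool_rot: [3.065, 0.686, 0.007]
force: [1.8, -1.5, 10.5]
gripper_width: 0.0564
grasp_force: 45.5
```

apply_moves(rows=[{"tx":0,"ty":0,"tz":0,"ax":0,"ay":0,"az":0},{"tx":0,"ty":0,"tz":0,"ax":0,"ay":0,"az":0},{"tx":0,"ty":0,"tz":0,"ax":0,"ay":0,"az":0},{"tx":0,"ty":0,"tz":-0.1,"ax":0,"ay":0,"az":0},{"tx":0,"ty":0,"tz":-0.2,"ax":0,"ay":0,"az":0},{"tx":0,"ty":0,"tz":-0.3,"ax":0,"ay":0,"az":0},{"tx":0,"ty":0,"tz":-0.4,"ax":0,"ay":0,"az":0},{"tx":0,"ty":0,"tz":-0.42,"ax":0,"ay":0,"az":0}], claw=0.75)

```text
time: 13.55
position: [0.5822, 0.1377, 0.2373]
tool_rot: [3.064, 0.691, 0.009]
force: [0.8, 0.6, 0.3]
gripper_width: 0.0748
grasp_force: 0.0
```

```bash
python3 look.py .5807 .1375 w7; python3 -c "
from h import *
go(.49,.31,.23,110)"
```

```text
1633 [0.5823 0.1378 0.1007] ((581.0931396484375, 137.242919921875), 19.92229461669922)
housing 2030 ((581.2709350585938, 137.30874633789062), (75.86991882324219, 75.9575424194336), 89.53137969970703)
br 687 ((563.3455810546875, 59.325191497802734), (28.76998519897461, 40.92011642456055), 89.45256042480469) -100.5
t [-0.023  -0.4878  0.0147] a [ 0.0029 -0.0016 -0.9398] yaw now 25.4 q6 2.79 pos [0.582  0.1377 0.2362]
```

apply_moves(rows=[{"tx":-0.023,"ty":-0.488,"tz":0.014,"ax":0,"ay":0,"az":-1},{"tx":-0.023,"ty":-0.488,"tz":0.014,"ax":0,"ay":0,"az":-1},{"tx":-0.023,"ty":-0.488,"tz":0.014,"ax":0,"ay":0,"az":-1},{"tx":-0.023,"ty":-0.488,"tz":0.014,"ax":0,"ay":0,"az":-1},{"tx":-0.023,"ty":-0.488,"tz":0.014,"ax":0,"ay":0,"az":-1},{"tx":-0.023,"ty":-0.488,"tz":0.014,"ax":0,"ay":0,"az":-1},{"tx":-0.023,"ty":-0.488,"tz":0.014,"ax":0,"ay":0,"az":-1},{"tx":-0.023,"ty":-0.488,"tz":0.014,"ax":0,"ay":0,"az":-1},{"tx":-0.023,"ty":-0.488,"tz":0.014,"ax":0,"ay":0,"az":-1},{"tx":-0.023,"ty":-0.488,"tz":0.014,"ax":0,"ay":0,"az":-1},{"tx":-0.023,"ty":-0.488,"tz":0.014,"ax":0,"ay":0,"az":-1}], claw=0.8)

```text
time: 14.7
position: [0.4885, 0.3098, 0.2258]
tool_rot: [-1.67, -2.659, 0.003]
force: [0.2, 0.5, 0.4]
gripper_width: 0.0769
grasp_force: 0.0
```

```bash
python3 look.py .551 .3655 w8; python3 -c "
from h import *
go(.551,.3655,.063,140)"
```

```text
1884 [0.5491 0.3689 0.1007] ((549.6395874023438, 368.5855407714844), 19.75391960144043)
housing 2294 ((549.8192138671875, 368.3764343261719), (75.7209243774414, 75.38053131103516), 25.04733657836914)
br 462 ((563.160888671875, 288.26019287109375), (31.72391700744629, 29.0820369720459), 24.921916961669922) -81.5
ear 271 ((601.1934814453125, 342.2532653808594), (125.7641372680664, 24.308624267578125), 61.465484619140625) 14.9
t [0.0572 0.2022 0.4067] a [-0.0013 -0.0004 -0.2683] yaw now 115.9 q6 1.54 pos [0.4885 0.3098 0.2258]
```

apply_moves(rows=[{"tx":0.065,"ty":0.202,"tz":0.08,"ax":0,"ay":0,"az":-0.268},{"tx":0.065,"ty":0.202,"tz":0.15,"ax":0,"ay":0,"az":-0.268},{"tx":0.065,"ty":0.202,"tz":0.2,"ax":0,"ay":0,"az":-0.268},{"tx":0.065,"ty":0.202,"tz":0.3,"ax":0,"ay":0,"az":-0.268},{"tx":0.065,"ty":0.202,"tz":0.4,"ax":0,"ay":0,"az":-0.268},{"tx":0.065,"ty":0.202,"tz":0.405,"ax":0,"ay":0,"az":-0.268},{"tx":0.065,"ty":0.202,"tz":0.405,"ax":0,"ay":0,"az":-0.268}])

```text
time: 15.45
position: [0.5503, 0.3678, 0.0651]
tool_rot: [-1.088, -2.946, 0.002]
force: [0.1, -0.3, 0.6]
gripper_width: 0.0767
grasp_force: 0.0
```

apply_moves(rows=[{"tx":0,"ty":0,"tz":0,"ax":0,"ay":0,"az":0},{"tx":0,"ty":0,"tz":0,"ax":0,"ay":0,"az":0},{"tx":0,"ty":0,"tz":0,"ax":0,"ay":0,"az":0},{"tx":0,"ty":0,"tz":0,"ax":0,"ay":0,"az":0}], claw=-1, squeeze=40)

```text
time: 15.85
position: [0.5503, 0.3667, 0.0678]
tool_rot: [1.088, 2.946, -0.003]
force: [-11.3, -14.3, 13.9]
gripper_width: 0.0575
grasp_force: 40.5
```

apply_moves(rows=[{"tx":0,"ty":0,"tz":0,"ax":0,"ay":0,"az":0.95},{"tx":0,"ty":0,"tz":0,"ax":0,"ay":0,"az":0.95},{"tx":0,"ty":0,"tz":0,"ax":0,"ay":0,"az":0.95},{"tx":0,"ty":0,"tz":0,"ax":0,"ay":0,"az":0.95},{"tx":0,"ty":0,"tz":0,"ax":0,"ay":0,"az":0.95},{"tx":0,"ty":0,"tz":0,"ax":0,"ay":0,"az":0.95},{"tx":0,"ty":0,"tz":0,"ax":0,"ay":0,"az":0.95},{"tx":0,"ty":0,"tz":0,"ax":0,"ay":0,"az":0.95},{"tx":0,"ty":0,"tz":0,"ax":0,"ay":0,"az":0.95},{"tx":0,"ty":0,"tz":0,"ax":0,"ay":0,"az":0.95},{"tx":0,"ty":0,"tz":0,"ax":0,"ay":0,"az":0.95}])

```text
time: 16.95
position: [0.5503, 0.3683, 0.0678]
tool_rot: [-2.802, -1.419, -0.001]
force: [-9.9, -3.3, 9.2]
gripper_width: 0.0567
grasp_force: 42.1
```

apply_moves(rows=[{"tx":0,"ty":0,"tz":0,"ax":0,"ay":0,"az":0},{"tx":0,"ty":0,"tz":0,"ax":0,"ay":0,"az":0},{"tx":0,"ty":0,"tz":0,"ax":0,"ay":0,"az":0},{"tx":0,"ty":0,"tz":-0.1,"ax":0,"ay":0,"az":0},{"tx":0,"ty":0,"tz":-0.2,"ax":0,"ay":0,"az":0},{"tx":0,"ty":0,"tz":-0.3,"ax":0,"ay":0,"az":0},{"tx":0,"ty":0,"tz":-0.4,"ax":0,"ay":0,"az":0},{"tx":0,"ty":0,"tz":-0.42,"ax":0,"ay":0,"az":0}], claw=0.75)

```text
time: 17.75
position: [0.5522, 0.3687, 0.2384]
tool_rot: [2.799, 1.426, 0.011]
force: [0.6, 0.2, 0.3]
gripper_width: 0.0747
grasp_force: 0.0
```

```bash
python3 look.py .5497 .3684 w9; python3 -c "
from h import *
go(.42,.085,.23,0)
c=read_camera('top'); save('top9',c['color'])
print([(round(d['p'],2),np.round(d['location'],3).tolist()) for d in search_frame(c,'pin1')])"
```

```text
1618 [0.5511 0.3692 0.1007] ((550.4375, 368.3535461425781), 19.858022689819336)
housing 2019 ((550.4105224609375, 368.2502746582031), (76.06578063964844, 76.01553344726562), 24.514188766479492)
br 484 ((567.05322265625, 290.012451171875), (39.88398361206055, 29.0610408782959), 24.342548370361328) -79.5
ear 206 ((585.4765625, 295.76605224609375), (11.31698989868164, 30.584049224853516), 0.7058262228965759) -65.1
t [-0.7677  0.1498  0.0144] a [ 0.     -0.0038  0.5999] yaw now 54.0 q6 2.67 pos [0.552  0.3686 0.2372]
[(0.85, [0.274, 0.258, 0.024]), (0.81, [0.247, -0.237, 0.026]), (0.77, [0.266, -0.388, 0.028]), (0.73, [0.422, 0.084, 0.036]), (0.61, [0.431, -0.168, 0.038]), (0.57, [0.465, -0.083, 0.036])]
```

apply_moves(rows=[{"tx":-0.65,"ty":0.312,"tz":0,"ax":0,"ay":0,"az":-0.9},{"tx":-0.65,"ty":0.312,"tz":0,"ax":0,"ay":0,"az":-0.9},{"tx":-0.65,"ty":0.312,"tz":0,"ax":0,"ay":0,"az":-0.9},{"tx":-0.65,"ty":0.312,"tz":0,"ax":0,"ay":0,"az":-0.9},{"tx":-0.65,"ty":0.312,"tz":0,"ax":0,"ay":0,"az":-0.9},{"tx":-0.65,"ty":0.312,"tz":0,"ax":0,"ay":0,"az":-0.9},{"tx":-0.65,"ty":0.312,"tz":0,"ax":0,"ay":0,"az":-0.9},{"tx":-0.65,"ty":0.312,"tz":0,"ax":0,"ay":0,"az":-0.9},{"tx":-0.65,"ty":0.312,"tz":0,"ax":0,"ay":0,"az":-0.9},{"tx":-0.65,"ty":0.312,"tz":0,"ax":0,"ay":0,"az":-0.9}], claw=0.0)

```text
time: 18.9
position: [0.4982, 0.0842, 0.2316]
tool_rot: [-1.193, -2.904, 0.002]
force: [-0.7, 0.2, -0.1]
gripper_width: 0.0426
grasp_force: 0.0
```

apply_moves(rows=[{"tx":0,"ty":0,"tz":0,"ax":0,"ay":0,"az":-0.68},{"tx":0,"ty":0,"tz":0,"ax":0,"ay":0,"az":-0.68},{"tx":0,"ty":0,"tz":0,"ax":0,"ay":0,"az":-0.68},{"tx":0,"ty":0,"tz":0,"ax":0,"ay":0,"az":-0.68},{"tx":0,"ty":0,"tz":0,"ax":0,"ay":0,"az":-0.68},{"tx":0,"ty":0,"tz":0,"ax":0,"ay":0,"az":-0.68},{"tx":0,"ty":0,"tz":0,"ax":0,"ay":0,"az":-0.68},{"tx":0,"ty":0,"tz":0,"ax":0,"ay":0,"az":-0.68}])

```text
time: 19.7
position: [0.4983, 0.0844, 0.2318]
tool_rot: [0.447, -3.107, -0.001]
force: [-0.1, 0.6, -0.8]
gripper_width: 0.0429
grasp_force: 0.0
```

```bash
cat > pin.py <<'E'
import sys
from h import *
x,y=map(float,sys.argv[1:3]); c=read_camera("wrist"); P=pts(c); save(sys.argv[3],c["color"])
print("board z",np.nanmedian(P[...,2]))
g=c["color"].max(-1)
m=(g<90)&(np.hypot(P[...,0]-x,P[...,1]-y)<.05)&(P[...,2]>.028)&(P[...,2]<.045)
q=P[m][:,:2].astype(np.float32)*1000; ctr,sz,an=cv2.minAreaRect(q)
print("grip",len(q),ctr,sz,an,"z",np.median(P[m][:,2]))
r=P[(np.hypot(P[...,0]-ctr[0]/1000,P[...,1]-ctr[1]/1000)<.1)&(np.hypot(P[...,0]-ctr[0]/1000,P[...,1]-ctr[1]/1000)>.03)&(P[...,2]>.02)&(P[...,2]<.036)]
if len(r): d=r.mean(0)[:2]*1000-ctr; print("rod",len(r),np.degrees(np.arctan2(d[1],d[0])),np.hypot(*d))
E
python3 pin.py .422 .085 w10; python3 -c "
from h import *
go(.422,.085,.23,196); print(state()['gripper_width'])"
```

```text
board z 0.011152527928280365
grip 1359 (413.7533874511719, 80.87837219238281) (48.827003479003906, 23.250768661499023) 16.658103942871094 z 0.034782548985813455
rod 606 16.95632225938089 60.42278613158734
t [0.183  0.0546 0.0054] a [ 0.0003 -0.0013  0.0017] yaw now -163.8 q6 -0.28 pos [0.4984 0.0844 0.232 ]
0.042931141168449836
```

View pics/w10.png

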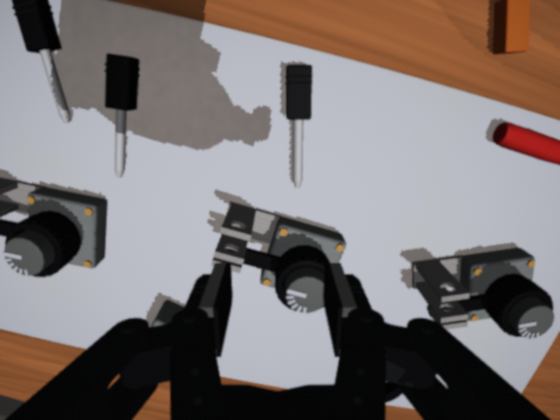

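The view shows the pin for pick-up at (298,95) with its rod pointing away from the robot. The displaced middle pin is at (121,85) and the third at (40,30). All collars appear at their stops.

apply_moves(rows=[{"tx":0.2055,"ty":0.05,"tz":0.1,"ax":0,"ay":0,"az":-0.007},{"tx":0.2055,"ty":0.05,"tz":0.2,"ax":0,"ay":0,"az":-0.007},{"tx":0.2055,"ty":0.05,"tz":0.3,"ax":0,"ay":0,"az":-0.007},{"tx":0.2055,"ty":0.05,"tz":0.4,"ax":0,"ay":0,"az":-0.007},{"tx":0.2055,"ty":0.05,"tz":0.48,"ax":0,"ay":0,"az":-0.007},{"tx":0.2055,"ty":0.05,"tz":0.53,"ax":0,"ay":0,"az":-0.007},{"tx":0.2055,"ty":0.05,"tz":0.539,"ax":0,"ay":0,"az":-0.007},{"tx":0.2055,"ty":0.05,"tz":0.539,"ax":0,"ay":0,"az":-0.007}])

```text
time: 20.55
position: [0.414, 0.0807, 0.0175]
tool_rot: [0.456, -3.107, -0.0]
force: [0.3, 0.1, 1.9]
gripper_width: 0.0427
grasp_force: 0.0
```

apply_moves(rows=[{"tx":0,"ty":0,"tz":0,"ax":0,"ay":0,"az":0},{"tx":0,"ty":0,"tz":0,"ax":0,"ay":0,"az":0},{"tx":0,"ty":0,"tz":0,"ax":0,"ay":0,"az":0},{"tx":0,"ty":0,"tz":0,"ax":0,"ay":0,"az":0}], claw=-1, squeeze=60)

```text
time: 20.95
position: [0.4151, 0.0807, 0.0189]
tool_rot: [-0.458, 3.106, -0.0]
force: [-1.7, -1.0, 5.8]
gripper_width: 0.0229
grasp_force: 59.2
```

apply_moves(rows=[{"tx":0,"ty":0,"tz":-0.06,"ax":0,"ay":0,"az":0},{"tx":0,"ty":0,"tz":-0.12,"ax":0,"ay":0,"az":0},{"tx":0,"ty":0,"tz":-0.12,"ax":0,"ay":0,"az":0}])

```text
time: 21.25
position: [0.4164, 0.0807, 0.0688]
tool_rot: [-0.458, 3.103, -0.001]
force: [0.3, -0.1, -0.4]
gripper_width: 0.0227
grasp_force: 59.0
```

```bash
cat > held.py <<'E'
import sys
from h import *
# lay of the held pin's rod in the wrist picture, against the tool
s=state(); M=R.from_rotvec(s["tool_rot"]).as_matrix(); c=read_camera("wrist"); P=pts(c); save(sys.argv[1],c["color"])
L=(P-s["position"])@M*1000
m=(abs(L[...,1])<14)&(L[...,0]>-105)&(L[...,0]<-24)&(L[...,2]>-35)&(L[...,2]<6)
q=L[m]; print(len(q),q.min(0) if len(q) else "")
for a in range(-105,-24,10):
    k=q[(q[:,0]>=a)&(q[:,0]<a+10)]
    if len(k)>4: print(a,len(k),np.median(k,0).round(1))
print(s["gripper_width"],s["position"])
E
python3 held.py w11; python3 -c "
from h import *
go(.43,.0606,.11,179.4)"
```

```text
1004 [-62.2874871   -4.1128529  -10.18981488]
-65 178 [-57.9   0.6  -7.9]
-55 304 [-50.1   1.1  -8.1]
-45 316 [-39.8   0.8  -8.1]
-35 206 [-31.9   0.8  -8.4]
0.022711729430901086 [0.41639531 0.08071815 0.06880796]
t [-0.02   -0.0585 -0.1063] a [-0.0004  0.0025  0.1933] yaw now -163.2 q6 -0.29 pos [0.4158 0.0807 0.0674]
```

View pics/w11.png

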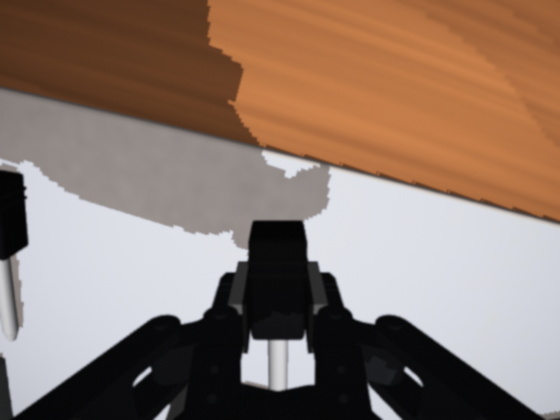

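The picture shows the pin held straight between the pads (grip at (278,280), rod towards (278,365)), so I'm aligning it with the nearest switch.

apply_moves(rows=[{"tx":-0.02,"ty":-0.06,"tz":-0.01,"ax":0,"ay":0,"az":0.193},{"tx":-0.02,"ty":-0.06,"tz":-0.01,"ax":0,"ay":0,"az":0.193},{"tx":-0.02,"ty":-0.06,"tz":-0.01,"ax":0,"ay":0,"az":0.193},{"tx":-0.02,"ty":-0.06,"tz":-0.01,"ax":0,"ay":0,"az":0.193},{"tx":-0.02,"ty":-0.06,"tz":-0.01,"ax":0,"ay":0,"az":0.193}])

```text
time: 21.8
position: [0.4287, 0.0602, 0.0695]
tool_rot: [-0.009, -3.141, -0.0]
force: [-0.1, -0.2, -0.2]
gripper_width: 0.0226
grasp_force: 59.1
```

```bash
python3 held.py w12; python3 -c "
from h import *
go(.45,.060,.0675,179.4);go(.518,.0592,.0675,179.4)"
```

```text
1004 [-62.93015288  -3.86152721 -10.2929733 ]
-65 169 [-57.5   1.3  -8. ]
-55 306 [-49.9   0.8  -8.2]
-45 312 [-40.1   0.8  -8.1]
-35 217 [-31.9   1.3  -8.3]
0.02259269752179126 [0.42868249 0.06024587 0.069479  ]
t [-0.0532 -0.0003  0.005 ] a [ 0.     -0.0002  0.0026] yaw now 179.6 q6 -0.04 pos [0.4287 0.0603 0.0695]
t [-0.2232 -0.0012  0.005 ] a [ 0.     -0.0002  0.0026] yaw now 179.6 q6 -0.04 pos [0.4287 0.0603 0.0695]
```

apply_moves(rows=[{"tx":-0.03,"ty":-0.0005,"tz":0.004,"ax":0,"ay":0,"az":0.002},{"tx":-0.06,"ty":-0.0005,"tz":0.004,"ax":0,"ay":0,"az":0.002},{"tx":-0.08,"ty":-0.0005,"tz":0.004,"ax":0,"ay":0,"az":0.002},{"tx":-0.1,"ty":-0.0005,"tz":0.004,"ax":0,"ay":0,"az":0.002},{"tx":-0.12,"ty":-0.001,"tz":0.004,"ax":0,"ay":0,"az":0.002}])

```text
time: 22.35
position: [0.4778, 0.0592, 0.068]
tool_rot: [-0.02, -3.141, 0.0]
force: [1.1, -0.4, -1.4]
gripper_width: 0.0224
grasp_force: 59.1
```

apply_moves(rows=[{"tx":-0.02,"ty":0,"tz":0,"ax":0,"ay":0,"az":0},{"tx":-0.04,"ty":0,"tz":0,"ax":0,"ay":0,"az":0},{"tx":-0.06,"ty":0,"tz":0,"ax":0,"ay":0,"az":0},{"tx":-0.08,"ty":0,"tz":0,"ax":0,"ay":0,"az":0},{"tx":-0.095,"ty":0,"tz":0,"ax":0,"ay":0,"az":0},{"tx":-0.095,"ty":0,"tz":0,"ax":0,"ay":0,"az":0}])

```text
time: 22.95
position: [0.5159, 0.0586, 0.068]
tool_rot: [0.02, 3.141, -0.0]
force: [-0.7, 0.4, -0.9]
gripper_width: 0.0225
grasp_force: 59.1
```

apply_moves(rows=[{"tx":-0.008,"ty":0,"tz":0,"ax":0,"ay":0,"az":0},{"tx":-0.014,"ty":0,"tz":0,"ax":0,"ay":0,"az":0},{"tx":-0.014,"ty":0,"tz":0,"ax":0,"ay":0,"az":0}])

```text
time: 23.25
position: [0.5197, 0.0586, 0.0678]
tool_rot: [-0.02, -3.14, 0.0]
force: [-4.1, 0.1, 0.1]
gripper_width: 0.0229
grasp_force: 59.3
```

apply_moves(rows=[{"tx":0,"ty":0,"tz":0,"ax":0,"ay":0,"az":0},{"tx":0,"ty":0,"tz":0,"ax":0,"ay":0,"az":0},{"tx":0,"ty":0,"tz":0,"ax":0,"ay":0,"az":0},{"tx":0,"ty":0,"tz":-0.12,"ax":0,"ay":0,"az":0},{"tx":0,"ty":0,"tz":-0.24,"ax":0,"ay":0,"az":0},{"tx":0,"ty":0,"tz":-0.36,"ax":0,"ay":0,"az":0},{"tx":0,"ty":0,"tz":-0.4,"ax":0,"ay":0,"az":0}], claw=0)

```text
time: 23.95
position: [0.522, 0.0586, 0.2328]
tool_rot: [0.02, 3.135, -0.0]
force: [-0.4, -0.0, -0.9]
gripper_width: 0.0428
grasp_force: 0.0
```

```bash
python3 - <<'E'
from h import *
c=read_camera("wrist"); save("w13",c["color"]); P=pts(c)
L=local(P.reshape(-1,3),(.581,.1374),-.6)-[0,-78,60]
m=(c["color"].max(-1).reshape(-1)<70)&(abs(L[:,1])<25)&(L[:,0]>-110)&(L[:,0]<-37.5)&(L[:,2]>-20)&(L[:,2]<30)
q=L[m]; print("grip in eye1",len(q),q.min(0) if len(q) else 0,q.max(0) if len(q) else 0,np.median(q,0))
c=read_camera("top"); print([(round(d["p"],2),np.round(d["location"],3).tolist()) for d in search_frame(c,"pin1")])
go(.545,-.085,.23,180)
E
```

```text
grip in eye1 1438 [-89.96106297 -12.57131106  -4.69989847] [-37.50235945  12.49035633  12.12329029] [-66.17692133  -0.81915195   2.99250608]
[(0.73, [0.268, -0.387, 0.029]), (0.72, [0.433, -0.167, 0.037]), (0.71, [0.242, -0.236, 0.026]), (0.61, [0.465, -0.081, 0.037])]
t [-0.064  -0.3582 -0.0029] a [-0.      0.0013 -0.0081] yaw now 179.3 q6 -0.03 pos [0.5212 0.0586 0.2288]
```

apply_moves(rows=[{"tx":-0.064,"ty":-0.358,"tz":0,"ax":0,"ay":0,"az":0},{"tx":-0.064,"ty":-0.358,"tz":0,"ax":0,"ay":0,"az":0},{"tx":-0.064,"ty":-0.358,"tz":0,"ax":0,"ay":0,"az":0},{"tx":-0.064,"ty":-0.358,"tz":0,"ax":0,"ay":0,"az":0},{"tx":-0.064,"ty":-0.358,"tz":0,"ax":0,"ay":0,"az":0}])

```text
time: 24.6
position: [0.5439, -0.0856, 0.2265]
tool_rot: [-0.023, -3.139, -0.001]
force: [0.6, -0.3, -0.6]
gripper_width: 0.0428
grasp_force: 0.0
```

```bash
python3 pin.py .455 -.083 w14; python3 -c "
from h import *
go(.455,-.083,.0175,180)"
```

```text
board z 0.011227966135957168
grip 1424 (451.57684326171875, -86.68313598632812) (49.48713302612305, 23.743825912475586) 7.769312858581543 z 0.03482477149630528
rod 2384 -78.14097913134867 54.70078372543634
t [0.2213 0.0008 0.5239] a [ 0.0005 -0.0012 -0.0085] yaw now 179.2 q6 -0.29 pos [ 0.5439 -0.0847  0.2269]
```

apply_moves(rows=[{"tx":0.23,"ty":-0.0085,"tz":0.1,"ax":0,"ay":0,"az":-0.096},{"tx":0.23,"ty":-0.0085,"tz":0.2,"ax":0,"ay":0,"az":-0.096},{"tx":0.23,"ty":-0.0085,"tz":0.3,"ax":0,"ay":0,"az":-0.096},{"tx":0.23,"ty":-0.0085,"tz":0.4,"ax":0,"ay":0,"az":-0.096},{"tx":0.23,"ty":-0.0085,"tz":0.48,"ax":0,"ay":0,"az":-0.096},{"tx":0.23,"ty":-0.0085,"tz":0.525,"ax":0,"ay":0,"az":-0.096},{"tx":0.23,"ty":-0.0085,"tz":0.525,"ax":0,"ay":0,"az":-0.096},{"tx":0.23,"ty":-0.0085,"tz":0.525,"ax":0,"ay":0,"az":-0.096}])

```text
time: 25.45
position: [0.4523, -0.0863, 0.0185]
tool_rot: [0.219, -3.134, -0.0]
force: [0.8, -0.2, 0.4]
gripper_width: 0.0429
grasp_force: 0.0
```

apply_moves(rows=[{"tx":0,"ty":0,"tz":0,"ax":0,"ay":0,"az":0},{"tx":0,"ty":0,"tz":0,"ax":0,"ay":0,"az":0},{"tx":0,"ty":0,"tz":0,"ax":0,"ay":0,"az":0},{"tx":0,"ty":0,"tz":0,"ax":0,"ay":0,"az":0}], claw=-1, squeeze=60)

```text
time: 25.85
position: [0.4532, -0.0871, 0.0194]
tool_rot: [-0.217, 3.132, -0.001]
force: [-0.5, 2.2, 9.2]
gripper_width: 0.0228
grasp_force: 59.5
```

apply_moves(rows=[{"tx":0,"ty":0,"tz":-0.06,"ax":0,"ay":0,"az":0},{"tx":0,"ty":0,"tz":-0.12,"ax":0,"ay":0,"az":0},{"tx":0,"ty":0,"tz":-0.2,"ax":0,"ay":0,"az":0},{"tx":0,"ty":0,"tz":-0.2,"ax":0,"ay":0,"az":0}])

```text
time: 26.25
position: [0.4545, -0.0878, 0.1022]
tool_rot: [-0.217, 3.128, -0.004]
force: [0.3, -1.0, -1.2]
gripper_width: 0.0221
grasp_force: 59.0
```

```bash
python3 held.py w15; python3 -c "
from h import *
go(.475,-.2113,.068,184.5)"
```

```text
1034 [-64.20555599  -4.49591264  -9.40999432]
-65 193 [-58.3   0.7  -7.3]
-55 301 [-50.1   0.2  -7.5]
-45 329 [-39.9   0.7  -7.5]
-35 211 [-31.7   0.7  -7.7]
0.022113552154666025 [ 0.45449078 -0.08780022  0.1021617 ]
t [-0.0096 -0.3136  0.0815] a [-0.0014  0.0027  0.038 ] yaw now -172.1 q6 -0.51 pos [ 0.4538 -0.0875  0.1003]
```

apply_moves(rows=[{"tx":-0.0096,"ty":-0.3145,"tz":0,"ax":0,"ay":0,"az":0.038},{"tx":-0.0096,"ty":-0.3145,"tz":0,"ax":0,"ay":0,"az":0.038},{"tx":-0.0096,"ty":-0.3145,"tz":0.03,"ax":0,"ay":0,"az":0.038},{"tx":-0.0096,"ty":-0.3145,"tz":0.08,"ax":0,"ay":0,"az":0.038},{"tx":-0.0096,"ty":-0.3145,"tz":0.08,"ax":0,"ay":0,"az":0.038},{"tx":-0.0096,"ty":-0.3145,"tz":0.08,"ax":0,"ay":0,"az":0.038}])

```text
time: 26.9
position: [0.473, -0.2106, 0.066]
tool_rot: [0.123, -3.138, -0.001]
force: [-0.1, -0.7, -0.1]
gripper_width: 0.0227
grasp_force: 59.1
```

```bash
python3 held.py w16; python3 -c "
from h import *
go(.495,-.2102,.0685,184.5);go(.5648,-.2048,.0685,184.5)"
```

```text
1031 [-63.1902952   -4.45350773  -9.64139992]
-65 185 [-57.9   0.2  -7.4]
-55 303 [-50.    0.7  -7.4]
-45 327 [-40.    0.7  -7.5]
-35 216 [-31.7   0.7  -7.7]
0.022721255779751728 [ 0.47303418 -0.21059727  0.06595654]
t [-0.0538 -0.0031 -0.005 ] a [ 0.0001 -0.0001  0.0004] yaw now -175.5 q6 -0.66 pos [ 0.4734 -0.2107  0.0665]
t [-0.2288 -0.0035 -0.0051] a [ 0.0001 -0.0001  0.0004] yaw now -175.5 q6 -0.66 pos [ 0.4734 -0.2107  0.0665]
```

apply_moves(rows=[{"tx":-0.015,"ty":-0.003,"tz":-0.004,"ax":0,"ay":0,"az":0},{"tx":-0.035,"ty":-0.003,"tz":-0.004,"ax":0,"ay":0,"az":0},{"tx":-0.055,"ty":-0.003,"tz":-0.004,"ax":0,"ay":0,"az":0},{"tx":-0.075,"ty":-0.003,"tz":-0.004,"ax":0,"ay":0,"az":0},{"tx":-0.095,"ty":-0.003,"tz":-0.004,"ax":0,"ay":0,"az":0},{"tx":-0.115,"ty":-0.003,"tz":-0.004,"ax":0,"ay":0,"az":0}])

```text
time: 27.55
position: [0.5202, -0.2087, 0.0676]
tool_rot: [0.123, -3.139, -0.0]
force: [-0.2, -0.3, -1.5]
gripper_width: 0.0226
grasp_force: 59.1
```

apply_moves(rows=[{"tx":-0.02,"ty":0,"tz":0,"ax":0,"ay":0,"az":0},{"tx":-0.04,"ty":0,"tz":0,"ax":0,"ay":0,"az":0},{"tx":-0.06,"ty":0,"tz":0,"ax":0,"ay":0,"az":0},{"tx":-0.08,"ty":0,"tz":0,"ax":0,"ay":0,"az":0},{"tx":-0.1,"ty":0,"tz":0,"ax":0,"ay":0,"az":0},{"tx":-0.11,"ty":0,"tz":0,"ax":0,"ay":0,"az":0},{"tx":-0.11,"ty":0,"tz":0,"ax":0,"ay":0,"az":0}])

```text
time: 28.25
position: [0.5638, -0.2053, 0.0676]
tool_rot: [-0.124, 3.139, -0.0]
force: [-0.0, 0.2, -0.4]
gripper_width: 0.0225
grasp_force: 59.2
```

apply_moves(rows=[{"tx":-0.006,"ty":0,"tz":0,"ax":0,"ay":0,"az":0},{"tx":-0.012,"ty":0,"tz":0,"ax":0,"ay":0,"az":0},{"tx":-0.012,"ty":0,"tz":0,"ax":0,"ay":0,"az":0}])

```text
time: 28.55
position: [0.5646, -0.2051, 0.0673]
tool_rot: [0.121, -3.132, 0.001]
force: [-21.0, -3.9, 8.7]
gripper_width: 0.0224
grasp_force: 60.2
```

apply_moves(rows=[{"tx":0,"ty":0,"tz":0,"ax":0,"ay":0,"az":0},{"tx":0,"ty":0,"tz":0,"ax":0,"ay":0,"az":0},{"tx":0,"ty":0,"tz":0,"ax":0,"ay":0,"az":0},{"tx":0,"ty":0,"tz":-0.12,"ax":0,"ay":0,"az":0},{"tx":0,"ty":0,"tz":-0.24,"ax":0,"ay":0,"az":0},{"tx":0,"ty":0,"tz":-0.36,"ax":0,"ay":0,"az":0},{"tx":0,"ty":0,"tz":-0.4,"ax":0,"ay":0,"az":0}], claw=0)

```text
time: 29.25
position: [0.5693, -0.2055, 0.2327]
tool_rot: [-0.123, 3.134, -0.005]
force: [0.4, -0.4, 0.8]
gripper_width: 0.0425
grasp_force: 0.0
```

```bash
python3 - <<'E'
from h import *
c=read_camera("wrist"); save("w17",c["color"]); P=pts(c)
L=local(P.reshape(-1,3),(.6186,-.1217),4.5)-[0,-78,60]
m=(c["color"].max(-1).reshape(-1)<70)&(abs(L[:,1])<25)&(L[:,0]>-110)&(L[:,0]<-37.5)&(L[:,2]>-20)&(L[:,2]<30)
q=L[m]; print("grip in eye",len(q),q.min(0) if len(q) else 0,q.max(0) if len(q) else 0,np.median(q,0))
c=read_camera("top"); print([(round(d["p"],2),np.round(d["location"],3).tolist()) for d in search_frame(c,"pin1")])
go(.52,-.168,.23,205)
E
```

```text
grip in eye 1450 [-90.14510947 -11.54668401  -3.40522838] [-37.50220265  12.77211334  13.8836413 ] [-65.92426263   0.20710718   3.06492376]
[(0.59, [0.263, -0.386, 0.028]), (0.49, [0.52, 0.057, 0.077]), (0.44, [0.61, -0.126, 0.06])]
t [ 0.114   0.1021 -0.0043] a [-0.0009  0.001  -0.2278] yaw now -175.5 q6 -0.56 pos [ 0.5687 -0.2052  0.2284]
```

apply_moves(rows=[{"tx":0.114,"ty":0.102,"tz":0,"ax":0,"ay":0,"az":-0.228},{"tx":0.114,"ty":0.102,"tz":0,"ax":0,"ay":0,"az":-0.228},{"tx":0.114,"ty":0.102,"tz":0,"ax":0,"ay":0,"az":-0.228},{"tx":0.114,"ty":0.102,"tz":0,"ax":0,"ay":0,"az":-0.228}])

```text
time: 29.8
position: [0.5188, -0.1674, 0.2266]
tool_rot: [0.682, -3.066, -0.002]
force: [-0.2, -0.9, 0.3]
gripper_width: 0.0427
grasp_force: 0.0
```

```bash
python3 pin.py .425 -.172 w18; python3 -c "
from h import *
go(.425,-.172,.0175,205)"
```

```text
board z 0.011135223903913888
grip 1431 (419.1790466308594, -177.47125244140625) (49.886688232421875, 23.441612243652344) 26.00449562072754 z 0.034776749292993736
rod 628 26.0667776864015 60.318034773875695
t [0.2176 0.0887 0.5231] a [ 0.0007 -0.0005 -0.0008] yaw now -155.1 q6 -0.9 pos [ 0.5191 -0.1676  0.2266]
```

View pics/w18.png

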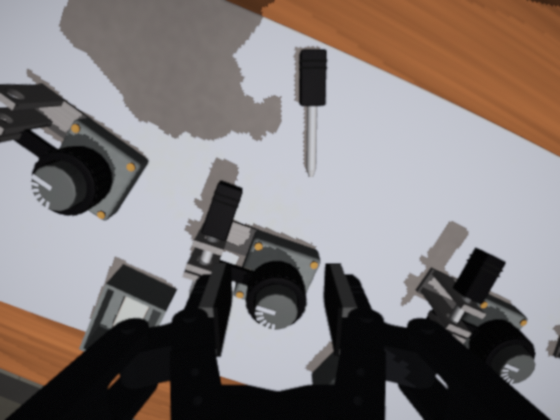

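Two pins are in their brackets, at (222,205) and (480,275). The last one lies at (312,75).

apply_moves(rows=[{"tx":0.2365,"ty":0.0825,"tz":0.1,"ax":0,"ay":0,"az":-0.012},{"tx":0.2365,"ty":0.0825,"tz":0.2,"ax":0,"ay":0,"az":-0.012},{"tx":0.2365,"ty":0.0825,"tz":0.3,"ax":0,"ay":0,"az":-0.012},{"tx":0.2365,"ty":0.0825,"tz":0.4,"ax":0,"ay":0,"az":-0.012},{"tx":0.2365,"ty":0.0825,"tz":0.48,"ax":0,"ay":0,"az":-0.012},{"tx":0.2365,"ty":0.0825,"tz":0.525,"ax":0,"ay":0,"az":-0.012},{"tx":0.2365,"ty":0.0825,"tz":0.525,"ax":0,"ay":0,"az":-0.012},{"tx":0.2365,"ty":0.0825,"tz":0.525,"ax":0,"ay":0,"az":-0.012}])

```text
time: 30.65
position: [0.4199, -0.1781, 0.0178]
tool_rot: [0.707, -3.06, -0.001]
force: [-0.6, 0.6, 0.7]
gripper_width: 0.0425
grasp_force: 0.0
```

apply_moves(rows=[{"tx":0,"ty":0,"tz":0,"ax":0,"ay":0,"az":0},{"tx":0,"ty":0,"tz":0,"ax":0,"ay":0,"az":0},{"tx":0,"ty":0,"tz":0,"ax":0,"ay":0,"az":0},{"tx":0,"ty":0,"tz":0,"ax":0,"ay":0,"az":0}], claw=-1, squeeze=60)

```text
time: 31.05
position: [0.4206, -0.1784, 0.019]
tool_rot: [-0.708, 3.059, -0.003]
force: [-1.0, 0.6, 6.9]
gripper_width: 0.0228
grasp_force: 59.4
```

apply_moves(rows=[{"tx":0,"ty":0,"tz":-0.06,"ax":0,"ay":0,"az":0},{"tx":0,"ty":0,"tz":-0.12,"ax":0,"ay":0,"az":0},{"tx":0,"ty":0,"tz":-0.2,"ax":0,"ay":0,"az":0},{"tx":0,"ty":0,"tz":-0.2,"ax":0,"ay":0,"az":0}])

```text
time: 31.45
position: [0.4218, -0.1792, 0.1018]
tool_rot: [-0.708, 3.056, -0.008]
force: [0.0, -0.2, -0.6]
gripper_width: 0.0227
grasp_force: 59.0
```

```bash
python3 held.py w19; python3 -c "
from h import *
go(.4265,-.3828,.0685,167.5)"
```

```text
995 [-62.93710844  -4.03016061 -10.14288463]
-65 176 [-58.2   0.9  -7.8]
-55 312 [-49.9   1.4  -8. ]
-45 327 [-39.8   0.9  -8. ]
-35 180 [-32.1   0.9  -8.3]
0.0226957317365073 [ 0.42176128 -0.17917278  0.10177083]
t [ 0.2124 -0.4638  0.08  ] a [-0.002   0.0024  0.4287] yaw now -153.9 q6 -1.04 pos [ 0.4211 -0.1787  0.0999]
```

apply_moves(rows=[{"tx":0.2124,"ty":-0.464,"tz":0,"ax":0,"ay":0,"az":0.429},{"tx":0.2124,"ty":-0.464,"tz":0,"ax":0,"ay":0,"az":0.429},{"tx":0.2124,"ty":-0.464,"tz":0,"ax":0,"ay":0,"az":0.429},{"tx":0.2124,"ty":-0.464,"tz":0,"ax":0,"ay":0,"az":0.429},{"tx":0.2124,"ty":-0.464,"tz":0,"ax":0,"ay":0,"az":0.429},{"tx":0.2124,"ty":-0.464,"tz":0.03,"ax":0,"ay":0,"az":0.429},{"tx":0.2124,"ty":-0.464,"tz":0.075,"ax":0,"ay":0,"az":0.429},{"tx":0.2124,"ty":-0.464,"tz":0.075,"ax":0,"ay":0,"az":0.429},{"tx":0.2124,"ty":-0.464,"tz":0.075,"ax":0,"ay":0,"az":0.429}])

```text
time: 32.4
position: [0.4249, -0.3808, 0.0673]
tool_rot: [-0.339, -3.122, -0.002]
force: [-0.7, -0.3, -1.0]
gripper_width: 0.0224
grasp_force: 59.1
```

```bash
python3 held.py w20; python3 -c "
from h import *
go(.4458,-.3873,.068,167.5);go(.5141,-.4025,.068,167.5)"
```

```text
996 [-63.23711242  -3.53648319 -10.27070281]
-65 165 [-57.8   1.4  -7.8]
-55 305 [-49.8   1.9  -8. ]
-45 333 [-39.9   1.4  -8. ]
-35 193 [-32.1   1.4  -8.2]
0.02236511212703784 [ 0.42491011 -0.38077343  0.06729035]
t [-0.0535 -0.0037 -0.0003] a [ 0.0001 -0.0001  0.001 ] yaw now 167.6 q6 -0.66 pos [ 0.4252 -0.3812  0.0679]
t [-0.2284 -0.0041 -0.0003] a [ 0.0001 -0.0001  0.001 ] yaw now 167.6 q6 -0.66 pos [ 0.4252 -0.3812  0.0679]
```

apply_moves(rows=[{"tx":-0.015,"ty":-0.005,"tz":0,"ax":0,"ay":0,"az":0},{"tx":-0.035,"ty":-0.005,"tz":0,"ax":0,"ay":0,"az":0},{"tx":-0.055,"ty":-0.005,"tz":0,"ax":0,"ay":0,"az":0},{"tx":-0.075,"ty":-0.005,"tz":0,"ax":0,"ay":0,"az":0},{"tx":-0.095,"ty":-0.005,"tz":0,"ax":0,"ay":0,"az":0},{"tx":-0.115,"ty":-0.005,"tz":0,"ax":0,"ay":0,"az":0}])

```text
time: 33.05
position: [0.4704, -0.3941, 0.0676]
tool_rot: [-0.342, -3.123, -0.0]
force: [-0.0, 0.5, -0.4]
gripper_width: 0.0224
grasp_force: 59.1
```

apply_moves(rows=[{"tx":-0.02,"ty":0,"tz":0,"ax":0,"ay":0,"az":0},{"tx":-0.04,"ty":0,"tz":0,"ax":0,"ay":0,"az":0},{"tx":-0.06,"ty":0,"tz":0,"ax":0,"ay":0,"az":0},{"tx":-0.08,"ty":0,"tz":0,"ax":0,"ay":0,"az":0},{"tx":-0.1,"ty":0,"tz":0,"ax":0,"ay":0,"az":0},{"tx":-0.112,"ty":0,"tz":0,"ax":0,"ay":0,"az":0},{"tx":-0.112,"ty":0,"tz":0,"ax":0,"ay":0,"az":0}])

```text
time: 33.75
position: [0.5132, -0.4034, 0.0673]
tool_rot: [-0.342, -3.121, -0.001]
force: [-2.4, 0.6, -0.7]
gripper_width: 0.0222
grasp_force: 59.0
```

apply_moves(rows=[{"tx":-0.006,"ty":0,"tz":0,"ax":0,"ay":0,"az":0},{"tx":-0.01,"ty":0,"tz":0,"ax":0,"ay":0,"az":0},{"tx":-0.01,"ty":0,"tz":0,"ax":0,"ay":0,"az":0}])

```text
time: 34.05
position: [0.5134, -0.4034, 0.0672]
tool_rot: [-0.344, -3.115, -0.002]
force: [-26.0, 4.3, 10.6]
gripper_width: 0.0228
grasp_force: 60.7
```

apply_moves(rows=[{"tx":0,"ty":0,"tz":0,"ax":0,"ay":0,"az":0},{"tx":0,"ty":0,"tz":0,"ax":0,"ay":0,"az":0},{"tx":0,"ty":0,"tz":0,"ax":0,"ay":0,"az":0},{"tx":0,"ty":0,"tz":-0.12,"ax":0,"ay":0,"az":0},{"tx":0,"ty":0,"tz":-0.24,"ax":0,"ay":0,"az":0},{"tx":0,"ty":0,"tz":-0.36,"ax":0,"ay":0,"az":0},{"tx":0,"ty":0,"tz":-0.4,"ax":0,"ay":0,"az":0}], claw=0)

```text
time: 34.75
position: [0.5184, -0.4053, 0.233]
tool_rot: [0.342, 3.118, -0.006]
force: [0.5, 0.9, -0.7]
gripper_width: 0.0426
grasp_force: 0.0
```

```bash
cat > chk.py <<'E'
from h import *
def chk(P,col,c0,yaw):
    L=local(P.reshape(-1,3),c0,yaw)-[0,-78,60]
    m=(col.max(-1).reshape(-1)<70)&(abs(L[:,1])<25)&(L[:,0]>-110)&(L[:,0]<-37.5)&(L[:,2]>-20)&(L[:,2]<30)
    q=L[m]
    if len(q): print("grip",len(q),q.min(0).round(1),q.max(0).round(1),np.median(q,0).round(1))
SW=dict(B=((.581,.1374),-.6),C=((.6186,-.1217),4.5),D=((.5898,-.3385),-12.5))
E
python3 - <<'E'
from chk import *
c=read_camera("wrist"); save("w21",c["color"]); chk(pts(c),c["color"],*SW["D"])
go(.62,.017,.23,180)
E
```

```text
grip 1395 [-89.9 -12.6  -5.7] [-37.5  12.4  11.5] [-65.8  -0.7   3.1]
t [-0.0189  1.0862  0.0043] a [-0.0029  0.0038 -0.1389] yaw now 167.5 q6 -0.57 pos [ 0.5185 -0.4055  0.2333]
```

apply_moves(rows=[{"tx":-0.02,"ty":1,"tz":0,"ax":0,"ay":0,"az":-0.139},{"tx":-0.02,"ty":1,"tz":0,"ax":0,"ay":0,"az":-0.139},{"tx":-0.02,"ty":1,"tz":0,"ax":0,"ay":0,"az":-0.139},{"tx":-0.02,"ty":1,"tz":0,"ax":0,"ay":0,"az":-0.139},{"tx":-0.02,"ty":1,"tz":0,"ax":0,"ay":0,"az":-0.139},{"tx":-0.02,"ty":1,"tz":0,"ax":0,"ay":0,"az":-0.139},{"tx":-0.02,"ty":1,"tz":0,"ax":0,"ay":0,"az":-0.139},{"tx":-0.02,"ty":1,"tz":0,"ax":0,"ay":0,"az":-0.139},{"tx":-0.02,"ty":1,"tz":0,"ax":0,"ay":0,"az":-0.139},{"tx":-0.02,"ty":1,"tz":0,"ax":0,"ay":0,"az":-0.139}], claw=-1)

```text
time: 35.8
position: [0.6119, -0.0146, 0.2272]
tool_rot: [0.004, -3.141, 0.0]
force: [-0.6, -0.6, -1.0]
gripper_width: -0.0005
grasp_force: 0.0
```

```bash
python3 - <<'E'
from chk import *
for n in ["top","scene"]:
    c=read_camera(n); save(n+"22",c["color"]); P=pts(c)
    print(n,[(round(d["p"],2),np.round(d["location"],3).tolist()) for d in search_frame(c,"try_button_top")][:2])
    for q in ["pin1","screwdriver","tape_roll"]: print(q,[(round(d["p"],2),np.round(d["location"],3).tolist()) for d in search_frame(c,q)])
    Q=P.reshape(-1,3); r=np.hypot(Q[:,0]-.718,Q[:,1]-.018); q=Q[(r<.04)&(abs(Q[:,2]-.081)<.005)]
    if len(q)>10: print(len(q),np.median(q,0),cv2.minEnclosingCircle(q[:,:2].astype(np.float32)*1000))
go(.718,.018,.12,180)
E
```

```text
top [(0.3, [0.515, -0.406, 0.079])]
pin1 [(0.77, [0.286, 0.265, 0.024]), (0.69, [0.244, -0.238, 0.025]), (0.58, [0.267, -0.386, 0.025]), (0.49, [0.517, -0.403, 0.078]), (0.46, [0.62, -0.141, 0.088])]
screwdriver [(0.85, [0.385, 0.344, 0.036])]
tape_roll [(0.59, [0.72, 0.281, 0.03]), (0.19, [0.612, -0.148, 0.073])]
scene [(0.77, [0.719, 0.019, 0.08])]
pin1 [(0.83, [0.244, -0.241, 0.02]), (0.78, [0.281, 0.253, 0.016]), (0.74, [0.571, -0.204, 0.078]), (0.67, [0.522, 0.057, 0.076]), (0.58, [0.516, -0.406, 0.075])]
screwdriver [(0.48, [0.391, 0.298, 0.031])]
tape_roll [(0.7, [0.717, 0.279, 0.031]), (0.6, [0.569, -0.201, 0.077])]
166 [0.72242863 0.01835589 0.08025325] ((721.9630126953125, 19.1649169921875), 18.86716079711914)
t [-0.2657  0.0858  0.2693] a [ 0.      0.     -0.0005] yaw now 180.0 q6 -0.16 pos [ 0.6117 -0.0162  0.2277]
```

View pics/scene22.png

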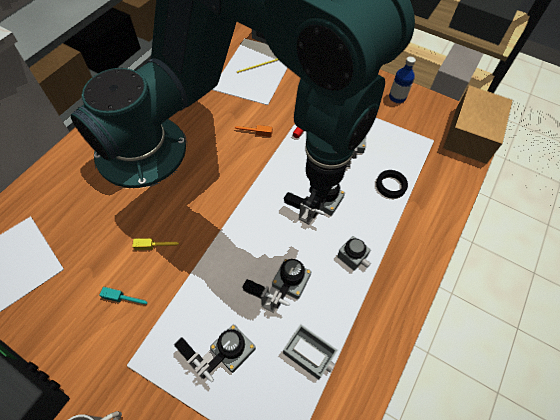

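Three black pins sit in their brackets, at about (252,288), (185,347) and (297,200). No black pin is left on the board, and the tape and screwdriver are unmoved. Next is the button, at (354,248).

apply_moves(rows=[{"tx":-0.12,"ty":0.05,"tz":0,"ax":0,"ay":0,"az":0},{"tx":-0.24,"ty":0.092,"tz":0,"ax":0,"ay":0,"az":0},{"tx":-0.271,"ty":0.092,"tz":0.1,"ax":0,"ay":0,"az":0},{"tx":-0.271,"ty":0.092,"tz":0.2,"ax":0,"ay":0,"az":0},{"tx":-0.271,"ty":0.092,"tz":0.28,"ax":0,"ay":0,"az":0},{"tx":-0.271,"ty":0.092,"tz":0.34,"ax":0,"ay":0,"az":0},{"tx":-0.271,"ty":0.092,"tz":0.34,"ax":0,"ay":0,"az":0}])

```text
time: 37.0
position: [0.7183, 0.021, 0.0883]
tool_rot: [-0.0, -3.136, -0.001]
force: [0.1, 0.0, 0.5]
gripper_width: 0.0003
grasp_force: 0.0
```

apply_moves(rows=[{"tx":0,"ty":0,"tz":0.02,"ax":0,"ay":0,"az":0},{"tx":0,"ty":0,"tz":0.03,"ax":0,"ay":0,"az":0},{"tx":0,"ty":0,"tz":0.04,"ax":0,"ay":0,"az":0},{"tx":0,"ty":0,"tz":0.045,"ax":0,"ay":0,"az":0},{"tx":0,"ty":0,"tz":0.045,"ax":0,"ay":0,"az":0},{"tx":0,"ty":0,"tz":0.045,"ax":0,"ay":0,"az":0}])

```text
time: 37.6
position: [0.7207, 0.0209, 0.0744]
tool_rot: [0.0, 3.14, -0.0]
force: [2.0, -1.5, 3.6]
gripper_width: 0.0002
grasp_force: 1.7
```

apply_moves(rows=[{"tx":0,"ty":0,"tz":0.005,"ax":0,"ay":0,"az":0},{"tx":0,"ty":0,"tz":0.009,"ax":0,"ay":0,"az":0},{"tx":0,"ty":0,"tz":0.009,"ax":0,"ay":0,"az":0}])

```text
time: 37.9
position: [0.7209, 0.0209, 0.0726]
tool_rot: [0.0, 3.138, -0.001]
force: [-4.2, 0.4, 25.3]
gripper_width: -0.0004
grasp_force: 12.3
```

apply_moves(rows=[{"tx":0,"ty":0,"tz":-0.1,"ax":0,"ay":0,"az":0},{"tx":0,"ty":0,"tz":-0.2,"ax":0,"ay":0,"az":0},{"tx":0,"ty":0,"tz":-0.3,"ax":0,"ay":0,"az":0},{"tx":0.2,"ty":0,"tz":-0.4,"ax":0,"ay":0,"az":0},{"tx":0.4,"ty":0,"tz":-0.45,"ax":0,"ay":0,"az":0},{"tx":0.5,"ty":0,"tz":-0.45,"ax":0,"ay":0,"az":0},{"tx":0.5,"ty":0,"tz":-0.45,"ax":0,"ay":0,"az":0},{"tx":0.5,"ty":0,"tz":-0.45,"ax":0,"ay":0,"az":0}])

```text
time: 38.7
position: [0.5157, 0.0215, 0.2516]
tool_rot: [0.0, -3.141, -0.0]
force: [0.2, 0.1, 0.2]
gripper_width: -0.0002
grasp_force: 0.0
```

```bash
python3 - <<'E'
from chk import *
s=state(); print(s["position"],s["qd"].round(3))
for n in ["top","scene"]:
    c=read_camera(n); P=pts(c); Q=P.reshape(-1,3); r=np.hypot(Q[:,0]-.720,Q[:,1]-.019); q=Q[(r<.012)]; print(n,"button z",np.nanmedian(q[:,2]))
    for k in SW: chk(P,c["color"],*SW[k])
    for k,(c0,y) in dict(SW,A=((.5502,.3683),24.7)).items():
        L=local(Q,c0,y)-[0,-78,60]; e=L[(abs(L[:,1])<14)&(abs(L[:,0])<20)&(L[:,2]>8)&(L[:,2]<20)]
        if len(e)>4: print(n,k,"plate/ear top x",np.histogram(e[:,0],[-15,-10,-5,0,5,10,15])[0])
E
```

```text
[0.51571744 0.02152219 0.25156177] [-0.02  -0.1   -0.106 -0.036  0.002 -0.013]
top button z nan
grip 161 [-87.1 -11.1 -10.3] [-38.6  12.5  11.3] [-62.3   0.9   4.8]
grip 173 [-87.1 -10.5 -12.3] [-38.6  11.5  13.4] [-62.2   2.1   3.8]
top C plate/ear top x [ 1 21 17 19  4  3]
top D plate/ear top x [11 18 14 16  2  5]
top A plate/ear top x [ 6 18 14 15  0  0]
scene button z 0.0802668869954195
grip 193 [-87.9 -15.7 -19.1] [-39.1   9.9  11.5] [-63.3  -8.8   1.5]
grip 240 [-88.  -13.8 -19.9] [-39.1  11.2   9.7] [-63.5  -4.1   3.1]
grip 234 [-88.3 -13.6  -3.4] [-39.5   9.6  12.3] [-62.6  -2.2   4.3]
scene B plate/ear top x [ 3 21 10 18  2  1]
scene C plate/ear top x [ 4 25 12 25  3  7]
scene D plate/ear top x [12 38 21 30  4  5]
scene A plate/ear top x [ 7  7  8 10  0  0]
  return np.nanmean(a, axis, out=out, keepdims=keepdims)
```

```bash
python3 -c "
from h import *
print(job_done())"
```

```text
the job is handed in; nothing more can be done
None
```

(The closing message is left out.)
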